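Put four vessels back at their own stations on the lab bench

TASK

The four vessels on the bench have been left at each other's stations. Put each where it belongs: the conical flask on the round plate of the magnetic stirrer, the lidded jar on the balance pan, the square bottle in the white spill tray and the metal beaker on the round cork mat, each upright in the middle of its place. Every station holds only one vessel, so park on the empty black rubber mat as you go, never on the bench top itself; set each down gently instead of dropping it, do not tip any, and leave the tall amber volumetric flask undisturbed.

Things in the scene. Friction and masses are not known exactly. Their poses are not given: they have to be found in the camera images.
- flask: Conical flask of green glass with a white stopper, 122 mm tall. Foot 70 mm in diameter, cone up to 76 mm, then a straight neck 30 mm in diameter from 76 to 106 mm (grip here); stopper 36 mm wide at 106 to 112 mm, then narrower. 0.15 to 0.26 kg. Starts in the tray or on the cork. Belongs on the stirrer. Origin: centre of its underside, z up.
- jar: Squat clear jar with a white screw lid, 62 mm tall. Body 56 mm in diameter up to 40 mm; lid 62 mm in diameter from 40 to 62 mm (grip the lid from above; lid and jar are one piece). 0.15 to 0.26 kg. Starts in the tray or on the cork. Belongs on the balance. Origin: centre of its underside, z up.
- bottle: White plastic bottle of square section, 117 mm tall: body 50 x 50 mm up to 78 mm, thin neck, black round cap 32 mm in diameter from 93 to 117 mm (grip the cap from above; it is fast). 0.21 to 0.37 kg. Starts on the stirrer or balance. Belongs in the spill tray. Origin: centre of its underside, z up.
- beaker: Open bare-metal beaker, a plain straight cylinder 58 mm in diameter and 85 mm tall, wall 3 mm, empty (grip it across the outside, from above). 0.13 to 0.24 kg. Starts on the stirrer or balance. Belongs on the cork mat. Origin: centre of its underside, z up.
- stirrer: Magnetic stirrer: blue box 140 x 120 mm with a round white plate 104 mm in diameter, whose flat top is 45 mm above the origin; black knob at the front. Fixed to the bench. Origin at bench height, straight under the centre of the place where a vessel stands; z up.
- balance: Laboratory balance: grey box 150 x 125 mm with a square steel pan 96 x 96 mm, whose flat top is 45 mm above the origin (the pan does not give); black display at the front. Fixed to the bench. Origin at bench height, straight under the centre of the place where a vessel stands; z up.
- tray: White square spill tray, 120 x 120 mm outside, 110 x 110 mm inside; its inner floor is 8 mm and its rim 22 mm above the origin. Fixed to the bench. Origin at bench height, straight under the centre of the place where a vessel stands; z up.
- cork: Round cork mat, 108 mm in diameter; its top is 8 mm above the origin. Fixed to the bench. Origin at bench height, straight under the centre of the place where a vessel stands; z up.
- mat: Black rubber mat, square, 125 x 125 mm; its top is 8 mm above the origin. Empty at the start: the free spot for parking a vessel. Fixed to the bench. Origin at bench height, straight under the centre of the place where a vessel stands; z up.
- volflask: Bystander, to be left alone: volumetric flask of amber glass, loose on the bench near its far edge, 170 mm tall, bulb 66 mm in diameter, thin neck with a red stopper. Origin: centre of its underside, z up.
Things that resemble listed ones, but are neither listed nor needed, are in the scene too. Leave any red or turquoise look-alike of the jar alone.

How it is judged:
By the outcome, as a careful person would: the job done as asked, in the order asked, and still so for the second after the job is handed in, with the robot touching nothing.
It also fails if it takes over 144 s, if anything falls off the work surface, if the arm or the gripper's body presses on something with over 40 N, if the wrist force passes 120 N, or if a joint passes its speed limit or range.

ROBOT

A 6-joint arm with a two-finger parallel gripper is mounted at the origin on the work surface. World frame = base frame: x ahead of the robot, y to its left, z up, the work surface at z = 0. Lengths are in mm, angles in rad, forces in N, time in s.
With the tool pointing down it reaches from about 350 to 775 mm from the base axis. Payload 7.3 kg.
Tool frame: the origin (TCP) lies at the very end of the fingers, on their centre line; the grasp point (between the pads) lies 19 mm behind it; x points along the fingers, z is the direction in which the jaws open and shut, and the axes are right-handed (so a half turn about x gives the same grasp; the last joint's range is limited). The gripper opens to 92 mm and grips with 3 to 60 N. Pads are 19 mm wide; open, the fingers measure 130 mm over their backs; the gripper's body (75 mm by 190 mm) begins 47 mm behind the grasp point.
Start: joints at [-1.424, 0.342, 1.524, -0, 1.275, -0.146], TCP at [151.555, -502.669, 226.741] pointing down, gripper open.
Joint ranges: [-2.53, 2.53], [-0.77, 2.02], [0.04, 2.7], [-1, 4.14], [0.28, 2.66], [-3.11, 3.11]. Speed limits (rad/s): [2.57, 2.57, 3.14, 3.14, 3.14, 3.14].

INTERFACE

Orientations are given as [roll, pitch, yaw] about the fixed x, y, z axes, in that order (R = Rz(yaw) Ry(pitch) Rx(roll)).
In Python, from plant import * gives the robot as it stands.
- The arm moves only by the shell command python3 -m creep 'ROWS'. ROWS is JSON, a list of rows, each an object of numbers: "tx", "ty", "tz": the shift along the tool's x, y, z in cm; "wx", "wy", "wz": the turn, a rotation vector about the tool's x, y, z in rad; "gripper": the closure, from -1 (fully open) to 1 (shut). A call has 1 to 8 rows; each row is the pose to reach, as a shift and turn from the pose commanded when the call began, along the tool's axes at that moment; what a row does not reach only later rows make up. A row lasts 1/12 s, in which the tool goes at most 41.7 mm and 7.16 degrees, less where a joint would pass 70% of its speed; a pose out of reach is approached as far as the arm can. A call with a gripper value outside its range is refused whole. The fingers move at their own pace and stop on an object; the grip force is fixed at half the most. Time passes only in rows, so rows that repeat a pose let the fingers close. It gives the time, the measured TCP pose, the force and the opening at its end, in the units of the state.
- get_obs(): the state, without advancing time (a new reading comes with each control period).
- capture(name): name is "scene" or "top" or "wrist"; returns a dict with "frame" (420x560x3 uint8, red, green, blue), "z_map" (420x560 float32, mm along the optical axis (not along the pixel's ray), 0 where there is no reading), "vertical_fov" (degrees; the focal length in pixels is half the picture's height over the tangent of half this angle, whatever the lens; pixels are square), "cx", "cy" (the principal point, pixels), "xyz" and "rotation" of the camera in the world. Camera axes: x right, y down, z forward; pixel columns grow to the right and rows downward; lengths in mm; the calibration is good to about 2 mm. A picture is of the moment at which its call begins.
- close_job(): hands the job in, once; it reports no verdict.
The state is a dict: "time": time; "joint_positions": joint angles; "dq": joint speeds; "tau": joint torques, N m; "tool_pos": TCP position; "tcp_rot": TCP orientation; "contact_force": force on the tool from outside, world axes, zero at the start; "moment": the same for the moment, N m; "grip_width": finger opening in mm.
Only numpy, scipy, OpenCV 4.12 (cv2) and the standard library are available. Lean on these libraries where they do the work, as an engineer would, in place of code of your own. Each camera call takes 0.05 s, during which the arm holds its last target.

## Working session

There is one attempt and no reset: what is moved stays moved. The work goes in short steps, Python scripts to look and compute and a shell command to move; the robot and the scene stay as the last step left them, time stands still between calls to the robot, and variables do not carry over. Pictures are saved under pics/ and viewed, and the job is handed in when it is done.

```bash
ls; mkdir -p pics
python3 - <<'E'
from plant import *
import cv2
print(get_obs())
for n in ["scene","top","wrist"]:
    c=capture(n); cv2.imwrite(f"pics/{n}0.png",c["frame"][:,:,::-1])
    print(n,c["vertical_fov"],c["cx"],c["cy"],c["xyz"],c["rotation"])
    import numpy as np; np.savez(f"{n}0.npz",**c)
E
```

```text
pics
{'time': 0.0, 'joint_positions': array([-1.42398118e+00,  3.42712719e-01,  1.52502499e+00, -5.21405680e-05,
        1.27538546e+00, -1.45962336e-01]), 'dq': array([ 0.00084449,  0.00186801,  0.0006279 , -0.00038461,  0.00027949,
        0.00072127]), 'tau': array([ 3.30888261e-04, -4.31238985e+01, -2.44222730e+01,  7.16609904e-02,
        5.56980050e-02, -1.21468361e-04]), 'tool_pos': array([ 151.48596732, -502.24218337,  226.04737059]), 'tcp_rot': array([3.02819536, 1.56926501, 1.75019173]), 'contact_force': array([-0.24203339,  0.39753511, -0.54389727]), 'moment': array([-0.00914276, -0.01819216, -0.03428545]), 'grip_width': 91.68663428870231}
scene 48.029387108762904 279.67554121810053 215.30340966500054 [1021.44102697 -108.9785515   868.93457348] [-2.61990055 -0.01516173  1.28352191]
top 48.851940371229745 271.91199505581847 208.18720770317915 [ 429.5947562    36.6924845  1109.05168397] [-3.02544977 -0.01478944 -1.55046487]
wrist 70.82119918126241 277.5805442448058 211.594853340359 [ 230.12065365 -479.41388649  383.64085721] [ 2.82971897  0.00316993 -1.27793521]
```

View pics/scene0.png

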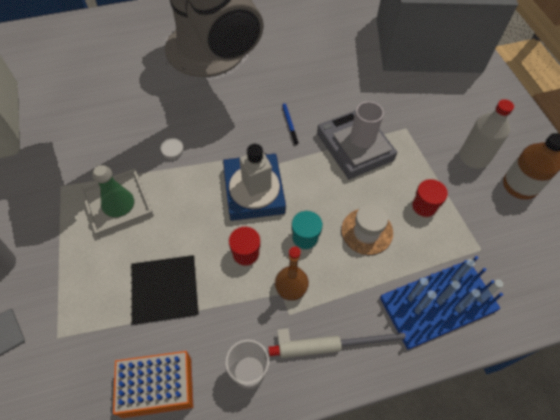

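View pics/top0.png

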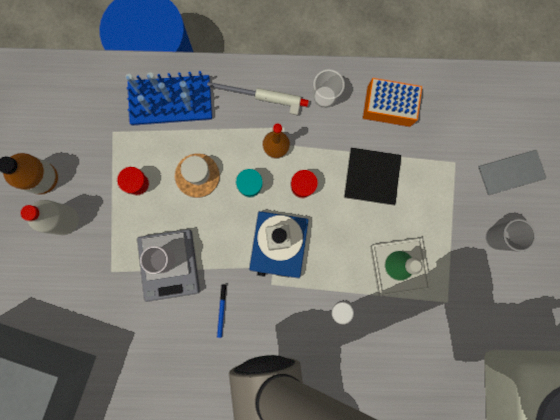

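The scene view shows the flask in the tray (115,200), bottle on the stirrer (255,175), beaker on the balance (367,125) and jar on the cork (372,222). The mat is empty at (165,290). Red and teal look-alikes stand between the stations. Next I'll measure the positions.

```bash
cat > h.py <<'E'
import numpy as np, cv2
from scipy.spatial.transform import Rotation as R
def cloud(c):
    d=np.asarray(c["z_map"],float); h,w=d.shape
    f=h/2/np.tan(np.radians(float(c["vertical_fov"]))/2)
    v,u=np.mgrid[:h,:w]
    p=np.stack([(u-float(c["cx"]))*d/f,(v-float(c["cy"]))*d/f,d],-1)
    P=p@R.from_euler('xyz',c["rotation"]).as_matrix().T+np.asarray(c["xyz"])
    P[d<=0]=np.nan
    return P
def tool():
    from plant import get_obs
    o=get_obs(); return o,R.from_euler('xyz',o["tcp_rot"]).as_matrix()
E
python3 - <<'E'
from h import *
# ortho map: 1px=1.25mm  x up, y left ; x 150..800, y -450..450
for n in ["top","scene"]:
    c=np.load(n+"0.npz"); P=cloud(c); F=c["frame"]
    print(n,[ (np.round(P[v,u]).tolist()) for u,v in ([(380,150),(200,140),(430,200)] if n=="top" else [(165,280),(100,300),(430,240)])])
    M=np.zeros((520,760,3),np.uint8); Z=np.full((520,760),-99.)
    Q=P.reshape(-1,3); C=F.reshape(-1,3); ok=np.isfinite(Q[:,0]); Q=Q[ok];C=C[ok]
    o=np.argsort(Q[:,2]);Q=Q[o];C=C[o]
    r=((800-Q[:,0])/1.25).astype(int); k=((475-Q[:,1])/1.25).astype(int)
    g=(r>=0)&(r<520)&(k>=0)&(k<760)
    M[r[g],k[g]]=C[g]
    if n=="top": M=cv2.dilate(M,np.ones((2,2)))
    else: M=cv2.dilate(M,np.ones((3,3)))
    for x in range(200,800,100): cv2.putText(M,str(x),(0,int((800-x)/1.25)),0,.35,(255,255,0)); M[int((800-x)/1.25),::8]=255
    for y in range(-400,450,100): cv2.putText(M,str(y),(int((475-y)/1.25),10),0,.35,(255,255,0)); M[::8,int((475-y)/1.25)]=255
    cv2.imwrite(f"pics/ortho_{n}.png",M[:,:,::-1])
E
```

```text
top [[709.0, -240.0, 1.0], [724.0, 203.0, -0.0], [588.0, -361.0, 1.0]]
scene [[629.0, -212.0, 10.0], [631.0, -339.0, 1.0], [688.0, 329.0, -0.0]]
```

View pics/ortho_top.png

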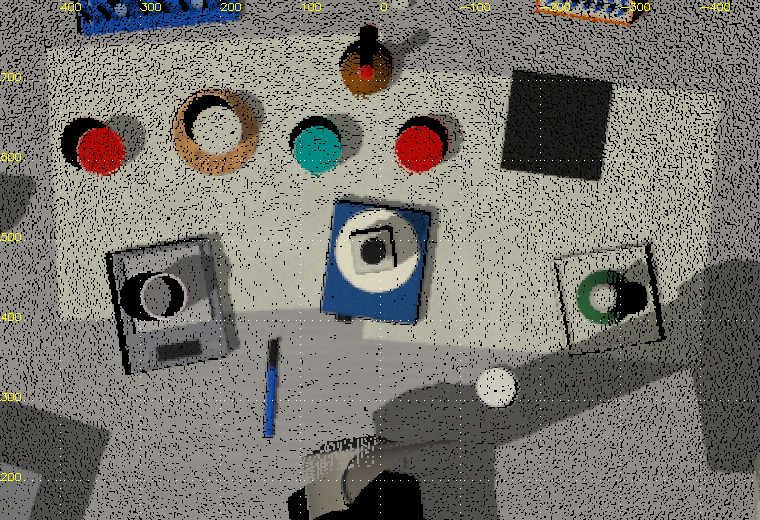

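View pics/ortho_scene.png

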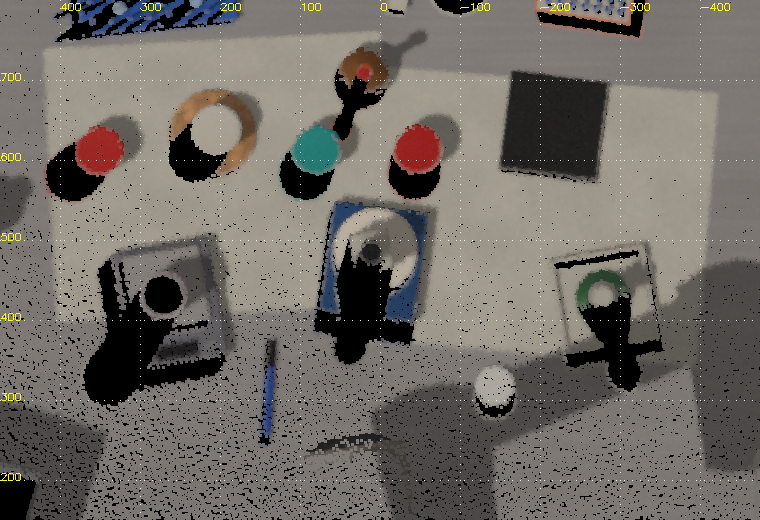

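```bash
cat > m.py <<'E'
from h import *
def pts(P,x0,x1,y0,y1,z0,z1):
    Q=P.reshape(-1,3); 
    with np.errstate(invalid='ignore'):
        m=(Q[:,0]>x0)&(Q[:,0]<x1)&(Q[:,1]>y0)&(Q[:,1]<y1)&(Q[:,2]>z0)&(Q[:,2]<z1)
    return Q[m]
def rep(lbl,q):
    if len(q)<6: print(lbl,len(q)); return
    a=q[:,:2].astype(np.float32)
    (c,r)=cv2.minEnclosingCircle(a); R_=cv2.minAreaRect(a)
    print(lbl,len(q),"circ",np.round(c,1),round(r*2,1),"rect",np.round(R_[0],1),np.round(R_[1],1),round(R_[2],1),"z",np.round(np.median(q[:,2]),1))
E
python3 - <<'E'
from m import *
reg={"plate":(430,560,-80,80,42,49),"bottlecap":(430,560,-80,80,155,170),"pan":(365,510,180,350,43.2,49),"bal_box":(320,520,170,350,20,60),"stir_box":(380,560,-80,80,20,41),"beakertop":(380,480,200,330,124,136),
"beakerall":(380,480,200,330,60,136),
"cork":(560,700,130,280,5,12),"jarlid":(580,700,140,270,65,75),"tray_rim":(340,510,-370,-200,18,26),"trayall":(340,510,-370,-200,6,26),"stopper":(340,510,-370,-200,110,140),"flaskneckstop":(340,510,-370,-200,116,121),"mat":(560,720,-300,-130,5,12),"red1":(560,660,300,400,56,70),"teal":(560,660,20,130,56,70),"red2":(560,660,-90,0,56,70),"vol":(660,750,-30,60,20,100),"volstop":(640,760,-30,60,140,180),"whitecap":(280,360,-180,-100,10,200)}
for n in ["top","scene"]:
    P=cloud(np.load(n+"0.npz")); print("==",n)
    for k,b in reg.items(): rep(k,pts(P,*b))
E
```

```text
== top
plate 931 circ [482.2   7.6] 152.6 rect [485.5   7.9] [111.2 112.1] 85.6 z 46.4
bottlecap 187 circ [484.4  10.3] 31.8 rect [484.4  10.3] [30.2 30.3] 27.7 z 163.8
pan 943 circ [438.4 267.1] 132.1 rect [438.5 266.5] [96.  97.2] 9.9 z 46.5
bal_box 3109 circ [418.4 263.1] 190.7 rect [418.8 263.2] [150.2 126.4] 10.0 z 38.2
stir_box 1396 circ [471.   7.] 178.8 rect [467.6   7.5] [120.2 147.9] 82.3 z 38.2
beakertop 154 circ [430.3 270.8] 58.5 rect [430.3 270.7] [56.4 56.3] 3.2 z 131.0
beakerall 493 circ [430.3 270.7] 58.8 rect [429.7 270.5] [57.5 56.7] 3.2 z 108.2
cork 1009 circ [626.6 206.6] 196.3 rect [630.2 205. ] [149.8 139.3] 89.9 z 8.6
jarlid 548 circ [636.5 204.4] 62.5 rect [636.8 203.9] [60.9 59.7] 46.5 z 71.6
tray_rim 503 circ [ 425.3 -280.5] 168.2 rect [ 425.1 -280. ] [120.  121.6] 9.6 z 22.9
trayall 2018 circ [ 422.9 -285.7] 227.7 rect [ 424.2 -284.5] [167.3 169.7] 1.2 z 11.1
stopper 232 circ [ 427.9 -278.8] 36.0 rect [ 427.9 -278. ] [33.8 33.3] 1.1 z 129.8
flaskneckstop 15 circ [ 427.6 -278.7] 35.9 rect [ 423.3 -274. ] [35.5 20.1] 44.0 z 120.0
mat 2373 circ [ 638.5 -218.2
[... 1435 characters left out ...]
 431.7 -278.8] 35.9 rect [ 432.3 -277.8] [30.7 34.1] 29.7 z 127.3
flaskneckstop 34 circ [ 430.9 -278.8] 35.4 rect [ 435.7 -277.9] [21.1 35. ] 8.1 z 118.9
mat 3918 circ [ 637.3 -208.5] 203.8 rect [ 640.4 -212.4] [149.3 152.9] 2.8 z 8.5
red1 642 circ [611.1 350.2] 63.8 rect [612.1 349.8] [60.3 61.7] 8.1 z 62.8
teal 708 circ [613.4  79.9] 62.8 rect [614.1  78.9] [60.6 60.8] 75.1 z 62.9
red2 758 circ [613.7 -47.3] 63.5 rect [614.4 -47.1] [61.4 61.3] 42.6 z 62.6
vol 876 circ [711.2  18.4] 64.9 rect [714.   17.3] [64.5 56.4] 71.3 z 54.5
volstop 154 circ [709.9  19. ] 20.9 rect [710.1  18.9] [18.6 20.2] 63.0 z 166.7
whitecap 331 circ [ 316.7 -143.9] 54.1 rect [ 316.9 -143.1] [50.  50.4] 48.2 z 16.7
```

Run:
```python
from m import *
for n in ["top","scene"]:
    c=np.load(n+"0.npz"); P=cloud(c); F=c["frame"]; hsv=cv2.cvtColor(F,cv2.COLOR_RGB2HSV).astype(int)
    def sel(m,lbl,largest=True):
        m=m.astype(np.uint8); k,L,S,_=cv2.connectedComponentsWithStats(m)
        m=L==1+np.argmax(S[1:,4]); rep(n+lbl,P[m]); return P[m]
    X,Y,Z=P[...,0],P[...,1],P[...,2]
    B=lambda x0,x1,y0,y1,z0,z1:(X>x0)&(X<x1)&(Y>y0)&(Y<y1)&(Z>z0)&(Z<z1)
    sel(B(560,720,-300,-130,3,14)&(hsv[...,2]<85),"mat")
    sel(B(560,710,110,290,3,14)&(hsv[...,1]>85),"cork")
    q=sel(B(430,560,-80,80,42,49.5)&(hsv[...,1]<75),"plate")
    rep("bottletop",P[B(430,560,-80,80,112,127)])
```

```text
topmat 2489 circ [ 642.6 -219.1] 170.6 rect [ 643.7 -220.2] [125.6 126.2] 82.8 z 9.9
topcork 840 circ [635.  205.7] 108.0 rect [634.8 206.2] [106.  105.1] 28.0 z 9.6
topplate 938 circ [486.9   4.5] 105.1 rect [486.3   4.9] [102.6 102.3] 55.4 z 46.5
bottletop 247 circ [484.4  10. ] 65.7 rect [484.6  10.4] [49.9 50. ] 9.2 z 123.9
scenemat 3881 circ [ 645.  -217.6] 171.2 rect [ 643.9 -217.6] [124.  126.8] 82.8 z 8.6
scenecork 937 circ [635.9 206.9] 107.9 rect [642.  201.9] [104.6  91.7] 50.5 z 8.8
sceneplate 899 circ [487.9   4.5] 105.3 rect [494.4   2.3] [103.4  89. ] 70.8 z 45.8
bottletop 308 circ [486.   10.6] 67.4 rect [485.9  10.8] [51.1 50.8] 9.5 z 122.5
```

Run:
```python
from m import *
from scipy.optimize import least_squares
# circle fit to plate outer edge using points z 42-49 not blue; use angular max-radius
for n in ["top","scene"]:
    c=np.load(n+"0.npz"); P=cloud(c); hsv=cv2.cvtColor(c["frame"],cv2.COLOR_RGB2HSV).astype(int)
    X,Y,Z=P[...,0],P[...,1],P[...,2]
    for lbl,m,c0,r in [("plate",(X>430)&(X<560)&(Y>-80)&(Y<80)&(Z>42)&(Z<49.5)&(hsv[...,1]<90),(488,5),52),
                     ("cork",(X>560)&(X<710)&(Y>110)&(Y<290)&(Z>4)&(Z<14)&(hsv[...,1]>85),(637,204),54)]:
        q=P[m][:,:2]; d=q-c0; a=np.degrees(np.arctan2(d[:,1],d[:,0])); rr=np.hypot(*d.T)
        e=[]
        for k in range(-180,180,10):
            s=(a>=k)&(a<k+10)&(rr<r+10)
            if s.sum()>2:
                j=np.argmax(np.where(s,rr,0))
                if rr[j]>r-10:e.append(q[j])
        e=np.array(e)
        f=least_squares(lambda p:np.hypot(e[:,0]-p[0],e[:,1]-p[1])-p[2],[*c0,r],loss='soft_l1').x
        print(n,lbl,len(e),f)
o,T=tool(); print(np.round(T,3),o["tool_pos"])
```

```text
top plate 36 [486.23613022   5.02796272  51.49277946]
top cork 36 [634.72076626 206.10843826  52.91043144]
scene plate 28 [487.55919812   5.20073296  51.69509623]
scene cork 28 [635.9641371  206.82804047  52.79257346]
[[-0.     0.957  0.289]
 [ 0.001  0.289 -0.957]
 [-1.     0.    -0.001]] [ 151.52732624 -502.35812246  226.21039508]
```

```bash
cat > go.py <<'E'
import sys
from h import *
# usage: go.py x y z -> needed shift in tool axes (cm), world TCP target mm
o,T=tool(); p=o["tool_pos"]
print("t",round(o["time"],2),"p",np.round(p,1),"w",round(o["grip_width"],1),"F",np.round(o["contact_force"],1))
print("yaw err wx:",round(float(np.arctan2(T[0,2],T[0,1])),4),"tilt",np.round(T[:,0],3))
a=[float(v) for v in sys.argv[1:]]
if a: print("tx ty tz cm:",np.round(T.T@(np.array(a)-p)/10,2))
E
python3 -m creep '[{"ty":23,"tz":-20,"wx":0.29},{"ty":23,"tz":-20,"wx":0.29},{"ty":23,"tz":-20,"wx":0.29},{"ty":23,"tz":-20,"wx":0.29},{"ty":23,"tz":-20,"wx":0.29},{"ty":23,"tz":-20,"wx":0.29},{"ty":23,"tz":-20,"wx":0.29},{"ty":23,"tz":-20,"wx":0.29}]'; python3 go.py 485.2 10.3 226
```

```text
t 0.15 p [ 151.5 -502.4  226.2] w 91.9 F [-0.8  0.1  0.2]
yaw err wx: 0.2928 tilt [-0.     0.001 -1.   ]
tx ty tz cm: [  0.07  46.75 -39.45]validation failed for argument at $[0]...
```

```bash
python3 -m creep '[{"tx":0,"ty":23,"tz":-20,"wx":0.29,"wy":0,"wz":0,"gripper":-1},{"tx":0,"ty":23,"tz":-20,"wx":0.29,"wy":0,"wz":0,"gripper":-1},{"tx":0,"ty":23,"tz":-20,"wx":0.29,"wy":0,"wz":0,"gripper":-1},{"tx":0,"ty":23,"tz":-20,"wx":0.29,"wy":0,"wz":0,"gripper":-1},{"tx":0,"ty":23,"tz":-20,"wx":0.29,"wy":0,"wz":0,"gripper":-1},{"tx":0,"ty":23,"tz":-20,"wx":0.29,"wy":0,"wz":0,"gripper":-1},{"tx":0,"ty":23,"tz":-20,"wx":0.29,"wy":0,"wz":0,"gripper":-1},{"tx":0,"ty":23,"tz":-20,"wx":0.29,"wy":0,"wz":0,"gripper":-1}]'; python3 go.py 485.2 10.3 226
```

```text
time: 0.82
tool_pos: [315.3, -240.6, 226.7]
tcp_rot: [2.924, 1.569, 1.359]
contact_force: [-0.2, 0.2, -0.3]
grip_width: 91.6
t 0.82 p [ 315.3 -240.6  226.7] w 91.6 F [-0.2  0.2 -0.3]
yaw err wx: 0.0056 tilt [ 0.     0.002 -1.   ]
tx ty tz cm: [  0.12  17.13 -24.99]
```

```bash
python3 -m creep '[{"tx":0,"ty":17.1,"tz":-25,"wx":0,"wy":0,"wz":0,"gripper":-1},{"tx":0,"ty":17.1,"tz":-25,"wx":0,"wy":0,"wz":0,"gripper":-1},{"tx":0,"ty":17.1,"tz":-25,"wx":0,"wy":0,"wz":0,"gripper":-1},{"tx":0,"ty":17.1,"tz":-25,"wx":0,"wy":0,"wz":0,"gripper":-1},{"tx":0,"ty":17.1,"tz":-25,"wx":0,"wy":0,"wz":0,"gripper":-1},{"tx":0,"ty":17.1,"tz":-25,"wx":0,"wy":0,"wz":0,"gripper":-1},{"tx":0,"ty":17.1,"tz":-25,"wx":0,"wy":0,"wz":0,"gripper":-1},{"tx":0,"ty":17.1,"tz":-25,"wx":0,"wy":0,"wz":0,"gripper":-1}]'
python3 - <<'E'
import sys; sys.argv=["x","485.2","10.3","131"]
exec(open("go.py").read())
from plant import *
c=capture("wrist"); cv2.imwrite("pics/w1.png",c["frame"][:,:,::-1])
from m import *
P=cloud(c); rep("cap",pts(P,430,560,-80,80,152,175)); rep("body",pts(P,430,560,-80,80,112,128)); rep("plate",pts(P,430,560,-80,80,42,50))
E
```

```text
time: 1.48
tool_pos: [486.4, 10.1, 226.4]
tcp_rot: [2.521, 1.569, 0.956]
contact_force: [-0.8, 0.3, 0.1]
grip_width: 91.8
t 1.48 p [486.4  10.1 226.4] w 91.8 F [-0.8  0.3  0.1]
yaw err wx: 0.0065 tilt [ 0.001  0.002 -1.   ]
tx ty tz cm: [ 9.54 -0.13 -0.01]
cap 1203 circ [483.8   9.9] 31.9 rect [484.1  10. ] [30.9 31.1] 89.7 z 161.5
body 1240 circ [483.8   9.9] 66.5 rect [484.3  10. ] [48.8 50.1] 8.9 z 122.1
plate 2951 circ [485.1   4.5] 103.8 rect [491.1   4. ] [102.6  90.7] 86.4 z 44.6
```

View pics/w1.png

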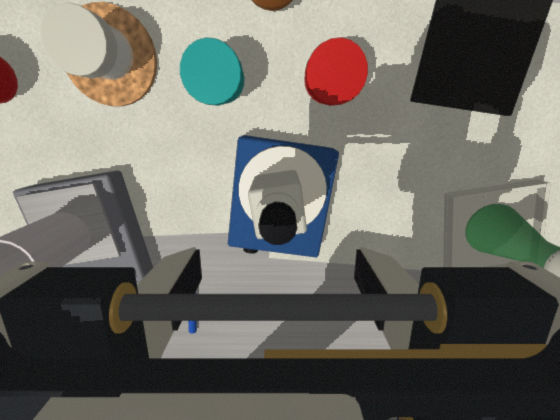

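The wrist view shows the cap at (277,222) on the fingers' centre line, and its position agrees within 2 mm. I'll descend and grip.

```bash
python3 -m creep '[{"tx":3,"ty":-0.15,"tz":0,"wx":0,"wy":0,"wz":0,"gripper":-1},{"tx":6,"ty":-0.15,"tz":0,"wx":0,"wy":0,"wz":0,"gripper":-1},{"tx":8,"ty":-0.15,"tz":0,"wx":0,"wy":0,"wz":0,"gripper":-1},{"tx":9,"ty":-0.15,"tz":0,"wx":0,"wy":0,"wz":0,"gripper":-1},{"tx":9.5,"ty":-0.15,"tz":0,"wx":0,"wy":0,"wz":0,"gripper":-1},{"tx":9.5,"ty":-0.15,"tz":0,"wx":0,"wy":0,"wz":0,"gripper":-1},{"tx":9.5,"ty":-0.15,"tz":0,"wx":0,"wy":0,"wz":0,"gripper":1},{"tx":9.5,"ty":-0.15,"tz":0,"wx":0,"wy":0,"wz":0,"gripper":1}]'
python3 -m creep '[{"tx":0,"ty":0,"tz":0,"wx":0,"wy":0,"wz":0,"gripper":1},{"tx":0,"ty":0,"tz":0,"wx":0,"wy":0,"wz":0,"gripper":1},{"tx":0,"ty":0,"tz":0,"wx":0,"wy":0,"wz":0,"gripper":1},{"tx":0,"ty":0,"tz":0,"wx":0,"wy":0,"wz":0,"gripper":1},{"tx":0,"ty":0,"tz":0,"wx":0,"wy":0,"wz":0,"gripper":1},{"tx":0,"ty":0,"tz":0,"wx":0,"wy":0,"wz":0,"gripper":1}]'
```

```text
time: 2.2
tool_pos: [483.4, 5.3, 132.7]
tcp_rot: [1.332, 1.569, -0.237]
contact_force: [1.2, 0.4, 1.1]
grip_width: 82.7
time: 2.7
tool_pos: [482.8, 5.7, 131.8]
tcp_rot: [0.637, 1.571, -0.931]
contact_force: [0.8, -0.8, -0.8]
grip_width: 43.2
```

```bash
python3 -m creep '[{"tx":0,"ty":0,"tz":0,"wx":0,"wy":0,"wz":0,"gripper":1},{"tx":0,"ty":0,"tz":0,"wx":0,"wy":0,"wz":0,"gripper":1},{"tx":0,"ty":0,"tz":0,"wx":0,"wy":0,"wz":0,"gripper":1}]'; python3 go.py 484.5 10 131;  python3 - <<'E'
from plant import *
import cv2
c=capture("wrist"); cv2.imwrite("pics/w2.png",c["frame"][:,:,::-1])
from m import *
P=cloud(c); rep("cap",pts(P,430,560,-80,80,152,167)); rep("body",pts(P,430,560,-80,80,112,128)); rep("plate",pts(P,430,560,-80,80,42,50))
E
```

```text
time: 2.95
tool_pos: [482.8, 5.7, 131.6]
tcp_rot: [-1.555, 1.571, -3.123]
contact_force: [0.8, -0.8, -1.5]
grip_width: 31.2
t 2.95 p [482.8   5.7 131.6] w 31.2 F [ 0.8 -0.8 -1.5]
yaw err wx: 0.0029 tilt [-0. -0. -1.]
tx ty tz cm: [ 0.06  0.18 -0.43]
cap 3080 circ [491.8   4.9] 66.1 rect [489.8   4.8] [21.4 66. ] 3.1 z 161.9
body 2052 circ [494.9   7.5] 54.6 rect [496.1   8. ] [26.6 50.4] 7.9 z 122.6
plate 5045 circ [485.1   4.5] 103.8 rect [494.1   4.2] [103.3  85.1] 87.5 z 44.6
```

View pics/w2.png

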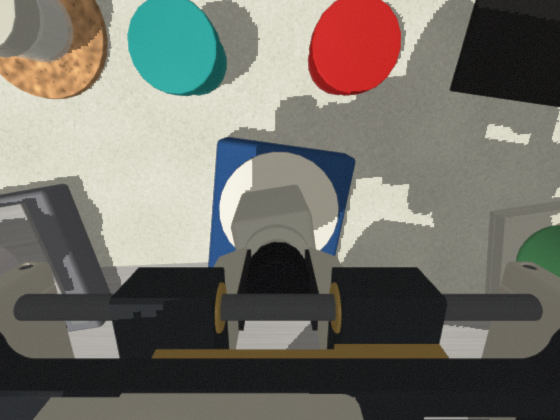

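Gripped at 31.2 mm. The readings right after fast moves include a few mm of overshoot, so I'll add settling rows. Now I'll lift and carry the bottle to the mat.

```bash
python3 -m creep '[{"tx":-0.5,"ty":0,"tz":0,"wx":0,"wy":0,"wz":0,"gripper":1},{"tx":-1.5,"ty":0,"tz":0,"wx":0,"wy":0,"wz":0,"gripper":1},{"tx":-3,"ty":0,"tz":0,"wx":0,"wy":0,"wz":0,"gripper":1},{"tx":-4.5,"ty":0,"tz":0,"wx":0,"wy":0,"wz":0,"gripper":1},{"tx":-5.5,"ty":0,"tz":0,"wx":0,"wy":0,"wz":0,"gripper":1},{"tx":-6,"ty":0,"tz":0,"wx":0,"wy":0,"wz":0,"gripper":1},{"tx":-6,"ty":0,"tz":0,"wx":0,"wy":0,"wz":0,"gripper":1}]'; python3 go.py 642.3 -219 192
```

```text
time: 3.58
tool_pos: [483.3, 5.6, 192.7]
tcp_rot: [1.321, 1.569, -0.247]
contact_force: [0.0, 0.1, -2.1]
grip_width: 31.4
t 3.58 p [483.3   5.6 192.7] w 31.4 F [ 0.   0.1 -2.1]
yaw err wx: 0.0029 tilt [ 0.002 -0.    -1.   ]
tx ty tz cm: [ 0.12 15.84 22.5 ]
```

```bash
python3 -m creep '[{"tx":0,"ty":0.5,"tz":0.7,"wx":0,"wy":0,"wz":0,"gripper":1},{"tx":0,"ty":1.5,"tz":2.1,"wx":0,"wy":0,"wz":0,"gripper":1},{"tx":0,"ty":2.9,"tz":4.1,"wx":0,"wy":0,"wz":0,"gripper":1},{"tx":0,"ty":4.3,"tz":6.1,"wx":0,"wy":0,"wz":0,"gripper":1},{"tx":0,"ty":5.7,"tz":8.1,"wx":0,"wy":0,"wz":0,"gripper":1},{"tx":0,"ty":7.1,"tz":10.1,"wx":0,"wy":0,"wz":0,"gripper":1},{"tx":0,"ty":8.5,"tz":12.1,"wx":0,"wy":0,"wz":0,"gripper":1},{"tx":0,"ty":9.9,"tz":14.1,"wx":0,"wy":0,"wz":0,"gripper":1}]'
python3 -m creep '[{"tx":0,"ty":1.4,"tz":2,"wx":0,"wy":0,"wz":0,"gripper":1},{"tx":0,"ty":2.8,"tz":4,"wx":0,"wy":0,"wz":0,"gripper":1},{"tx":0,"ty":4,"tz":5.7,"wx":0,"wy":0,"wz":0,"gripper":1},{"tx":0,"ty":5,"tz":7.1,"wx":0,"wy":0,"wz":0,"gripper":1},{"tx":0,"ty":5.6,"tz":8,"wx":0,"wy":0,"wz":0,"gripper":1},{"tx":0,"ty":5.9,"tz":8.4,"wx":0,"wy":0,"wz":0,"gripper":1},{"tx":0,"ty":5.9,"tz":8.4,"wx":0,"wy":0,"wz":0,"gripper":1},{"tx":0,"ty":5.9,"tz":8.4,"wx":0,"wy":0,"wz":0,"gripper":1}]'
python3 go.py 642.3 -219 95
python3 - <<'E'
from plant import *
import cv2
c=capture("scene"); cv2.imwrite("pics/s2.png",c["frame"][:,:,::-1])
from m import *
P=cloud(c);q=pts(P,590,700,-280,-160,85,230)
for z in range(85,185,15): rep("b%d"%z,q[(q[:,2]>z)&(q[:,2]<z+15)])
E
```

```text
time: 4.25
tool_pos: [582.5, -136.6, 190.2]
tcp_rot: [-1.812, 1.569, 2.903]
contact_force: [0.7, -0.3, -2.5]
grip_width: 31.5
time: 4.92
tool_pos: [641.0, -218.7, 190.6]
tcp_rot: [-2.074, 1.569, 2.641]
contact_force: [-0.0, 0.8, -2.1]
grip_width: 31.2
t 4.92 p [ 641.  -218.7  190.6] w 31.2 F [-0.   0.8 -2.1]
yaw err wx: 0.0026 tilt [-0.002  0.001 -1.   ]
tx ty tz cm: [9.56 0.15 0.04]
b85 0
b100 52 circ [ 644.9 -213.3] 64.9 rect [ 654.5 -201.6] [31.4 64.9] 50.6 z 112.0
b115 127 circ [ 648.8 -213.2] 60.6 rect [ 658.5 -203.8] [29.4 60.6] 44.1 z 122.7
b130 133 circ [ 647.4 -213.4] 64.1 rect [ 656.4 -203.6] [32.  63.8] 47.2 z 137.7
b145 140 circ [ 646.7 -214. ] 64.8 rect [ 656.  -203.6] [32.3 64.7] 48.1 z 152.7
b160 149 circ [ 652.6 -214.8] 56.9 rect [ 662.3 -207.2] [24.6 56.9] 38.1 z 167.8
b175 413 circ [ 654.5 -215.2] 54.5 rect [ 656.7 -214.8] [26.8 50.7] 8.1 z 183.1
```

View pics/s2.png

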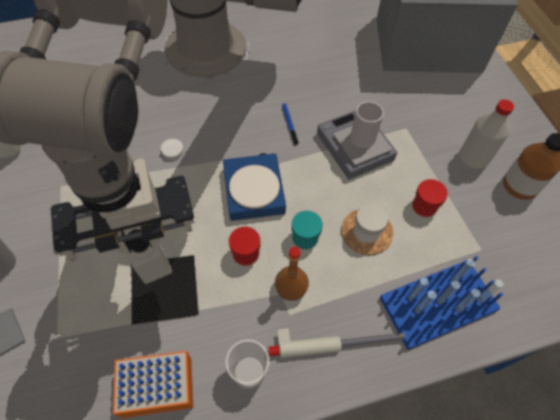

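The bottle is held upright over the mat (image 150,260). I'll lower it.

```bash
python3 -m creep '[{"tx":0.7,"ty":0.1,"tz":0,"wx":0,"wy":0,"wz":0,"gripper":1},{"tx":2.5,"ty":0.1,"tz":0,"wx":0,"wy":0,"wz":0,"gripper":1},{"tx":4.5,"ty":0.1,"tz":0,"wx":0,"wy":0,"wz":0,"gripper":1},{"tx":6.5,"ty":0.1,"tz":0,"wx":0,"wy":0,"wz":0,"gripper":1},{"tx":7.8,"ty":0.1,"tz":0,"wx":0,"wy":0,"wz":0,"gripper":1},{"tx":8.6,"ty":0.1,"tz":0,"wx":0,"wy":0,"wz":0,"gripper":1},{"tx":9,"ty":0.1,"tz":0,"wx":0,"wy":0,"wz":0,"gripper":1},{"tx":9.1,"ty":0.1,"tz":0,"wx":0,"wy":0,"wz":0,"gripper":1}]'
python3 -m creep '[{"tx":0.1,"ty":0,"tz":0,"wx":0,"wy":0,"wz":0,"gripper":1},{"tx":0.2,"ty":0,"tz":0,"wx":0,"wy":0,"wz":0,"gripper":1},{"tx":0.3,"ty":0,"tz":0,"wx":0,"wy":0,"wz":0,"gripper":1},{"tx":0.3,"ty":0,"tz":0,"wx":0,"wy":0,"wz":0,"gripper":1}]'
```

```text
time: 5.63
tool_pos: [642.3, -218.4, 100.2]
tcp_rot: [-1.952, 1.57, 2.764]
contact_force: [-0.4, 0.2, -1.5]
grip_width: 31.1
time: 5.97
tool_pos: [642.7, -219.0, 98.2]
tcp_rot: [1.06, 1.57, -0.508]
contact_force: [0.1, -0.3, -2.9]
grip_width: 30.9
```

```bash
python3 -m creep '[{"tx":0.1,"ty":0,"tz":0,"wx":0,"wy":0,"wz":0,"gripper":1},{"tx":0.2,"ty":0,"tz":0,"wx":0,"wy":0,"wz":0,"gripper":1},{"tx":0.3,"ty":0,"tz":0,"wx":0,"wy":0,"wz":0,"gripper":1},{"tx":0.3,"ty":0,"tz":0,"wx":0,"wy":0,"wz":0,"gripper":1}]'
```

```text
time: 6.3
tool_pos: [642.5, -218.9, 94.7]
tcp_rot: [0.871, 1.571, -0.697]
contact_force: [-0.4, -0.1, -1.9]
grip_width: 31.4
```

```bash
python3 -m creep '[{"tx":0.1,"ty":0,"tz":0,"wx":0,"wy":0,"wz":0,"gripper":1},{"tx":0.1,"ty":0,"tz":0,"wx":0,"wy":0,"wz":0,"gripper":1}]';python3 -m creep '[{"tx":0.1,"ty":0,"tz":0,"wx":0,"wy":0,"wz":0,"gripper":1},{"tx":0.1,"ty":0,"tz":0,"wx":0,"wy":0,"wz":0,"gripper":1}]'
```

```text
time: 6.47
tool_pos: [642.8, -218.9, 94.6]
tcp_rot: [1.181, 1.57, -0.386]
contact_force: [-1.9, 1.1, 4.1]
grip_width: 31.6
time: 6.63
tool_pos: [643.2, -218.9, 94.6]
tcp_rot: [1.219, 1.568, -0.348]
contact_force: [-2.1, 1.7, 8.1]
grip_width: 31.4
```

```bash
python3 -m creep '[{"tx":-0.1,"ty":0,"tz":0,"wx":0,"wy":0,"wz":0,"gripper":0.2},{"tx":-0.1,"ty":0,"tz":0,"wx":0,"wy":0,"wz":0,"gripper":0},{"tx":-0.1,"ty":0,"tz":0,"wx":0,"wy":0,"wz":0,"gripper":-1},{"tx":-0.1,"ty":0,"tz":0,"wx":0,"wy":0,"wz":0,"gripper":-1},{"tx":-0.1,"ty":0,"tz":0,"wx":0,"wy":0,"wz":0,"gripper":-1},{"tx":-0.1,"ty":0,"tz":0,"wx":0,"wy":0,"wz":0,"gripper":-1},{"tx":-0.1,"ty":0,"tz":0,"wx":0,"wy":0,"wz":0,"gripper":-1},{"tx":-0.1,"ty":0,"tz":0,"wx":0,"wy":0,"wz":0,"gripper":-1}]'
python3 -m creep '[{"tx":-1,"ty":0,"tz":0,"wx":0,"wy":0,"wz":0,"gripper":-1},{"tx":-3,"ty":0,"tz":0,"wx":0,"wy":0,"wz":0,"gripper":-1},{"tx":-5,"ty":0,"tz":0,"wx":0,"wy":0,"wz":0,"gripper":-1},{"tx":-7,"ty":0,"tz":0,"wx":0,"wy":0,"wz":0,"gripper":-1},{"tx":-7.5,"ty":0,"tz":0,"wx":0,"wy":0,"wz":0,"gripper":-1},{"tx":-7.5,"ty":0,"tz":0,"wx":0,"wy":0,"wz":0,"gripper":-1}]'; python3 go.py 429.5 -279 170
```

```text
time: 7.3
tool_pos: [642.4, -218.9, 93.6]
tcp_rot: [-1.284, 1.571, -2.852]
contact_force: [1.1, 0.7, 0.1]
grip_width: 78.9
time: 7.8
tool_pos: [643.5, -219.3, 171.3]
tcp_rot: [1.1, 1.566, -0.468]
contact_force: [0.6, -0.2, -0.3]
grip_width: 91.9
t 7.8 p [ 643.5 -219.3  171.3] w 91.9 F [ 0.6 -0.2 -0.3]
yaw err wx: 0.0028 tilt [ 0.004 -0.002 -1.   ]
tx ty tz cm: [  0.05 -21.41   5.9 ]
```

```bash
python3 -m creep '[{"tx":0,"ty":-3,"tz":0.8,"wx":0,"wy":0,"wz":0,"gripper":-1},{"tx":0,"ty":-6.5,"tz":1.8,"wx":0,"wy":0,"wz":0,"gripper":-1},{"tx":0,"ty":-10,"tz":2.8,"wx":0,"wy":0,"wz":0,"gripper":-1},{"tx":0,"ty":-14,"tz":3.9,"wx":0,"wy":0,"wz":0,"gripper":-1},{"tx":0,"ty":-18,"tz":5,"wx":0,"wy":0,"wz":0,"gripper":-1},{"tx":0,"ty":-21.3,"tz":5.9,"wx":0,"wy":0,"wz":0,"gripper":-1},{"tx":0,"ty":-21.3,"tz":5.9,"wx":0,"wy":0,"wz":0,"gripper":-1},{"tx":0,"ty":-21.3,"tz":5.9,"wx":0,"wy":0,"wz":0,"gripper":-1}]';  python3 - <<'E'
import sys; sys.argv=["x","429.5","-279","80"]
exec(open("go.py").read())
from plant import *
c=capture("wrist"); cv2.imwrite("pics/w3.png",c["frame"][:,:,::-1])
from m import *
P=cloud(c); q=pts(P,380,480,-330,-230,60,140)
for z in range(60,140,8): rep("f%d"%z,q[(q[:,2]>z)&(q[:,2]<z+8)])
c=capture("top");P=cloud(c);
rep("bottlecap",pts(P,600,700,-270,-170,118,135)); rep("bottlebody",pts(P,600,700,-270,-170,75,95))
E
```

```text
time: 8.47
tool_pos: [428.0, -278.7, 168.1]
tcp_rot: [-2.334, 1.569, 2.378]
contact_force: [1.0, -0.2, 0.0]
grip_width: 91.8
t 8.47 p [ 428.  -278.7  168.1] w 91.8 F [ 1.  -0.2  0. ]
yaw err wx: -0.0 tilt [-0.001  0.001 -1.   ]
tx ty tz cm: [8.81 0.16 0.04]
f60 266 circ [ 427.6 -280. ] 43.4 rect [ 434.2 -279.6] [29.8 42.6] 2.3 z 63.9
f68 250 circ [ 427.7 -279.9] 38.4 rect [ 434.6 -280.1] [37.6 23.4] 89.4 z 72.0
f76 207 circ [ 428.7 -280. ] 33.5 rect [ 435.2 -280.4] [33.1 17.7] 87.0 z 79.6
f84 82 circ [ 431.8 -280. ] 28.3 rect [ 436.8 -279.9] [10.4 28.3] 1.1 z 87.9
f92 86 circ [ 433.6 -279.4] 26.5 rect [ 437.8 -279.1] [ 8.6 26.5] 4.2 z 96.1
f100 32 circ [ 438.1 -280. ] 20.0 rect [ 440.3 -280.1] [20.   4.4] 87.8 z 101.9
f108 44 circ [ 433.  -279.5] 33.6 rect [ 439. -279.] [11.9 33.6] 4.8 z 114.8
f116 444 circ [ 427.2 -280. ] 36.5 rect [ 427.5 -280.1] [35.1 34.9] 38.8 z 121.2
f124 1240 circ [ 427.8 -280. ] 31.5 rect [ 427.6 -279.9] [30.7 29.7] 79.1 z 129.2
f132 0
bottlecap 176 circ [ 643.6 -215.1] 32.7 rect [ 643.5 -214.8] [31.  29.7] 73.9 z 126.6
bottlebody 291 circ [ 644.3 -215.2] 65.9 rect [ 643.9 -214.1] [50.6 49.2] 10.0 z 87.9
```

View pics/w3.png

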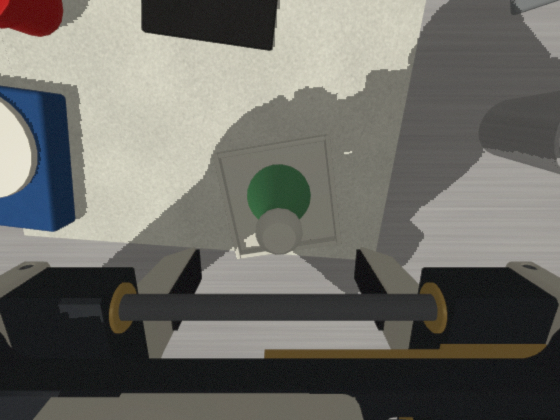

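Run:
```python
from plant import *
from m import *
for n in ["scene","top"]:
    c=capture(n); cv2.imwrite(f"pics/{n}3.png",c["frame"][:,:,::-1]);P=cloud(c)
    rep(n+"bottlecap",pts(P,600,700,-270,-170,118,135)); rep("bottlebody",pts(P,600,700,-270,-170,70,92))
    hsv=cv2.cvtColor(c["frame"],cv2.COLOR_RGB2HSV).astype(int); X,Y,Z=P[...,0],P[...,1],P[...,2]
    m=(X>560)&(X<720)&(Y>-300)&(Y<-130)&(Z>3)&(Z<14)&(hsv[...,2]<85)
    k,L,S,_=cv2.connectedComponentsWithStats(m.astype(np.uint8)); rep("mat",P[L==1+np.argmax(S[1:,4])])
```

```text
scenebottlecap 270 circ [ 645.6 -214.3] 32.0 rect [ 645.7 -214.3] [30.5 31.2] 43.7 z 125.3
bottlebody 449 circ [ 645.5 -214.5] 67.9 rect [ 646.2 -214.4] [49.9 50.1] 9.1 z 85.5
mat 2702 circ [ 645.1 -217.3] 171.4 rect [ 643.8 -217.2] [123.7 125.3] 82.6 z 8.5
topbottlecap 178 circ [ 644.1 -214.6] 32.3 rect [ 643.7 -214.4] [30.5 31. ] 29.0 z 126.9
bottlebody 255 circ [ 643.2 -214.5] 66.2 rect [ 644.1 -214.8] [50.3 50.9] 8.9 z 87.0
mat 1771 circ [ 642.3 -218.3] 170.4 rect [ 643.8 -220. ] [125.2 125.8] 82.5 z 9.9
```

View pics/scene3.png

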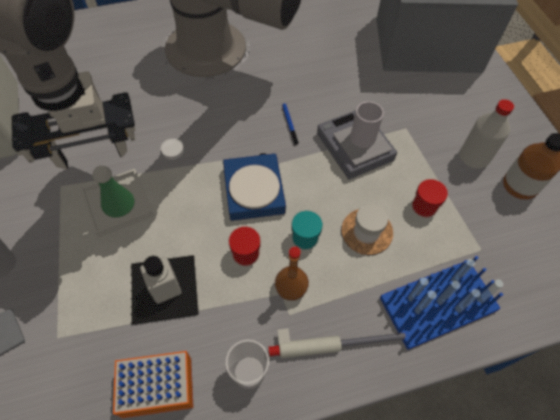

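The scene view shows the bottle upright on the mat (155,280), about 4 mm off centre, which is fine for parking. In the wrist view the flask's stopper (278,230) is between the fingers. I'll descend to the neck.

```bash
python3 -m creep '[{"tx":2,"ty":0.05,"tz":0.05,"wx":0,"wy":0,"wz":0,"gripper":-1},{"tx":4,"ty":0.05,"tz":0.05,"wx":0,"wy":0,"wz":0,"gripper":-1},{"tx":6,"ty":0.05,"tz":0.05,"wx":0,"wy":0,"wz":0,"gripper":-1},{"tx":7.5,"ty":0.05,"tz":0.05,"wx":0,"wy":0,"wz":0,"gripper":-1},{"tx":8.5,"ty":0.05,"tz":0.05,"wx":0,"wy":0,"wz":0,"gripper":-1},{"tx":8.5,"ty":0.05,"tz":0.05,"wx":0,"wy":0,"wz":0,"gripper":-1},{"tx":8.5,"ty":0.05,"tz":0.05,"wx":0,"wy":0,"wz":0,"gripper":-1}]'; python3 go.py 428.5 -279.3 83
```

```text
time: 9.25
tool_pos: [430.7, -278.7, 83.5]
tcp_rot: [-2.301, 1.57, 2.416]
contact_force: [0.4, -0.7, 0.1]
grip_width: 92.1
t 9.25 p [ 430.7 -278.7   83.5] w 92.1 F [ 0.4 -0.7  0.1]
yaw err wx: 0.0037 tilt [-0.  0. -1.]
tx ty tz cm: [ 0.05 -0.22  0.06]
```

```bash
python3 -m creep '[{"tx":0,"ty":-0.15,"tz":0.05,"wx":0,"wy":0,"wz":0,"gripper":1},{"tx":0,"ty":-0.15,"tz":0.05,"wx":0,"wy":0,"wz":0,"gripper":1},{"tx":0,"ty":-0.15,"tz":0.05,"wx":0,"wy":0,"wz":0,"gripper":1},{"tx":0,"ty":-0.15,"tz":0.05,"wx":0,"wy":0,"wz":0,"gripper":1},{"tx":0,"ty":-0.15,"tz":0.05,"wx":0,"wy":0,"wz":0,"gripper":1},{"tx":0,"ty":-0.15,"tz":0.05,"wx":0,"wy":0,"wz":0,"gripper":1},{"tx":0,"ty":-0.15,"tz":0.05,"wx":0,"wy":0,"wz":0,"gripper":1},{"tx":0,"ty":-0.15,"tz":0.05,"wx":0,"wy":0,"wz":0,"gripper":1}]'
python3 -m creep '[{"tx":0,"ty":0,"tz":0,"wx":0,"wy":0,"wz":0,"gripper":1},{"tx":0,"ty":0,"tz":0,"wx":0,"wy":0,"wz":0,"gripper":1},{"tx":0,"ty":0,"tz":0,"wx":0,"wy":0,"wz":0,"gripper":1},{"tx":0,"ty":0,"tz":0,"wx":0,"wy":0,"wz":0,"gripper":1},{"tx":0,"ty":0,"tz":0,"wx":0,"wy":0,"wz":0,"gripper":1}]'; python3 go.py 487 5 200
python3 - <<'E'
from plant import *
from m import *
c=capture("wrist"); cv2.imwrite("pics/w4.png",c["frame"][:,:,::-1]);P=cloud(c)
q=pts(P,380,480,-330,-230,30,140)
for z in range(30,80,10): rep("f%d"%z,q[(q[:,2]>z)&(q[:,2]<z+10)])
E
```

```text
time: 9.92
tool_pos: [428.6, -279.5, 83.8]
tcp_rot: [0.407, 1.571, -1.161]
contact_force: [-0.8, 0.1, -0.5]
grip_width: 43.3
time: 10.33
tool_pos: [428.6, -279.4, 83.7]
tcp_rot: [-2.114, 1.571, 2.601]
contact_force: [0.3, 0.9, -0.2]
grip_width: 34.4
t 10.33 p [ 428.6 -279.4   83.7] w 34.4 F [ 0.3  0.9 -0.2]
yaw err wx: 0.0028 tilt [-0.  0. -1.]
tx ty tz cm: [-11.63   5.92 -28.43]
f30 665 circ [ 428.4 -279.7] 60.2 rect [ 438.2 -279.5] [37.9 59. ] 3.2 z 35.1
f40 674 circ [ 428.  -279.9] 54.3 rect [ 438.2 -279.7] [33.7 53.6] 1.7 z 45.0
f50 695 circ [ 428.3 -280. ] 48.5 rect [ 438.5 -280.2] [48.3 26.3] 89.3 z 54.8
f60 668 circ [ 429.7 -280.1] 42.1 rect [ 435.6 -279.9] [26.4 42. ] 1.7 z 64.9
f70 690 circ [ 428.3 -280.3] 37.9 rect [ 434.2 -279.7] [24.2 36.5] 2.3 z 75.0
```

View pics/w4.png

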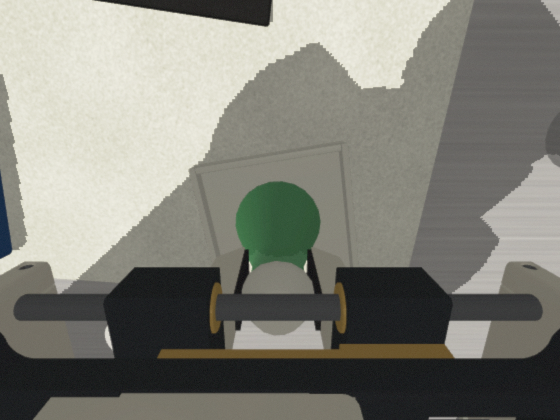

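```bash
python3 -m creep '[{"tx":0,"ty":0,"tz":0,"wx":0,"wy":0,"wz":0,"gripper":1},{"tx":0,"ty":0,"tz":0,"wx":0,"wy":0,"wz":0,"gripper":1},{"tx":0,"ty":0,"tz":0,"wx":0,"wy":0,"wz":0,"gripper":1}]'; python3 go.py
```

```text
time: 10.63
tool_pos: [428.6, -279.4, 83.7]
tcp_rot: [-1.526, 1.571, -3.094]
contact_force: [-0.4, 0.7, 0.6]
grip_width: 34.5
t 10.63 p [ 428.6 -279.4   83.7] w 34.5 F [-0.4  0.7  0.6]
yaw err wx: 0.0028 tilt [-0. -0. -1.]
```

```bash
python3 -m creep '[{"tx":0,"ty":0,"tz":0,"wx":0,"wy":0,"wz":0,"gripper":-0.2},{"tx":0,"ty":0,"tz":0,"wx":0,"wy":0,"wz":0,"gripper":-0.2},{"tx":0,"ty":0,"tz":0,"wx":0,"wy":0,"wz":0,"gripper":-0.2},{"tx":0.25,"ty":0,"tz":0,"wx":0,"wy":0,"wz":0,"gripper":-0.2},{"tx":0.5,"ty":0,"tz":0,"wx":0,"wy":0,"wz":0,"gripper":-0.2},{"tx":0.5,"ty":0,"tz":0,"wx":0,"wy":0,"wz":0,"gripper":1},{"tx":0.5,"ty":0,"tz":0,"wx":0,"wy":0,"wz":0,"gripper":1},{"tx":0.5,"ty":0,"tz":0,"wx":0,"wy":0,"wz":0,"gripper":1}]'
python3 -m creep '[{"tx":0,"ty":0,"tz":0,"wx":0,"wy":0,"wz":0,"gripper":1},{"tx":0,"ty":0,"tz":0,"wx":0,"wy":0,"wz":0,"gripper":1},{"tx":0,"ty":0,"tz":0,"wx":0,"wy":0,"wz":0,"gripper":1},{"tx":0,"ty":0,"tz":0,"wx":0,"wy":0,"wz":0,"gripper":1}]'; python3 go.py
```

```text
time: 11.3
tool_pos: [428.6, -279.5, 78.6]
tcp_rot: [-1.891, 1.571, 2.824]
contact_force: [0.7, 0.3, -1.1]
grip_width: 39.8
time: 11.63
tool_pos: [428.6, -279.4, 78.7]
tcp_rot: [-1.847, 1.571, 2.868]
contact_force: [0.9, 0.3, -0.5]
grip_width: 34.2
t 11.63 p [ 428.6 -279.4   78.7] w 34.2 F [ 0.9  0.3 -0.5]
yaw err wx: 0.0028 tilt [-0.  0. -1.]
```

```bash
python3 -m creep '[{"tx":-0.3,"ty":0,"tz":0,"wx":0,"wy":0,"wz":0,"gripper":1},{"tx":-0.8,"ty":0,"tz":0,"wx":0,"wy":0,"wz":0,"gripper":1},{"tx":-1.2,"ty":0,"tz":0,"wx":0,"wy":0,"wz":0,"gripper":1},{"tx":-1.5,"ty":0,"tz":0,"wx":0,"wy":0,"wz":0,"gripper":1},{"tx":-1.5,"ty":0,"tz":0,"wx":0,"wy":0,"wz":0,"gripper":1}]'; python3 go.py
python3 - <<'E'
from plant import *
from m import *
c=capture("scene"); cv2.imwrite("pics/s4.png",cv2.resize(c["frame"][130:270,40:240,::-1],(800,560)));P=cloud(c)
c=capture("wrist"); cv2.imwrite("pics/w5.png",c["frame"][:,:,::-1]);P=cloud(c)
q=pts(P,380,480,-330,-230,26,140)
for z in range(40,90,10): rep("f%d"%z,q[(q[:,2]>z)&(q[:,2]<z+10)])
E
```

```text
time: 12.05
tool_pos: [429.0, -279.8, 94.6]
tcp_rot: [0.796, 1.569, -0.772]
contact_force: [-0.2, -0.1, -1.7]
grip_width: 34.6
t 12.05 p [ 429.  -279.8   94.6] w 34.6 F [-0.2 -0.1 -1.7]
yaw err wx: 0.0028 tilt [ 0.001 -0.001 -1.   ]
f40 694 circ [ 428.1 -280.2] 63.4 rect [ 439.1 -279.6] [40.5 62.3] 3.3 z 45.1
f50 715 circ [ 428.6 -280.1] 57.5 rect [ 438.9 -280.1] [35.7 56.7] 0.9 z 55.0
f60 719 circ [ 429.3 -280.4] 51.6 rect [ 439.7 -280.7] [51.3 28.5] 88.7 z 64.9
f70 697 circ [ 431.3 -280.8] 45.9 rect [ 439.8 -281. ] [45.6 22.3] 88.7 z 75.0
f80 696 circ [ 431.6 -280.4] 40.0 rect [ 435.3 -280.2] [26.2 39.9] 2.8 z 85.0
```

View pics/s4.png

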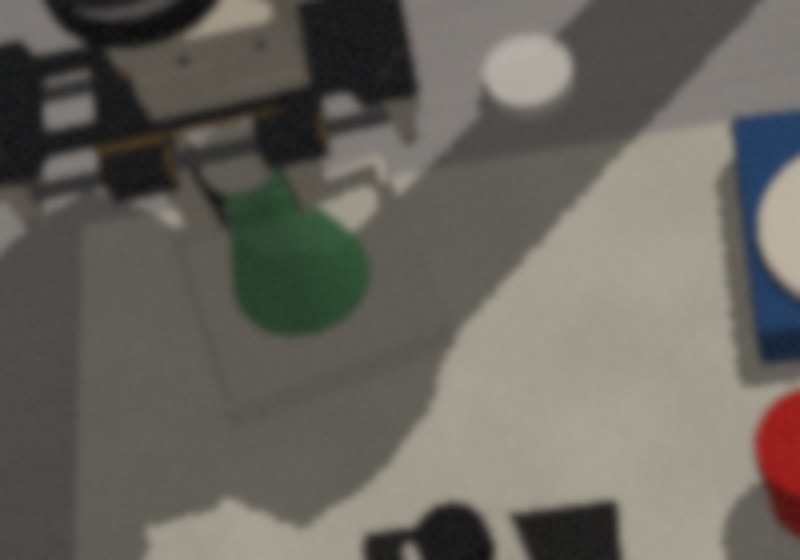

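The crop shows the flask hanging upright in the fingers, clear of the tray floor. I'll carry on lifting.

```bash
python3 -m creep '[{"tx":-0.7,"ty":0,"tz":0,"wx":0,"wy":0,"wz":0,"gripper":1},{"tx":-2,"ty":0,"tz":0,"wx":0,"wy":0,"wz":0,"gripper":1},{"tx":-3.5,"ty":0,"tz":0,"wx":0,"wy":0,"wz":0,"gripper":1},{"tx":-5,"ty":0,"tz":0,"wx":0,"wy":0,"wz":0,"gripper":1},{"tx":-6.3,"ty":0,"tz":0,"wx":0,"wy":0,"wz":0,"gripper":1},{"tx":-7,"ty":0,"tz":0,"wx":0,"wy":0,"wz":0,"gripper":1},{"tx":-7,"ty":0,"tz":0,"wx":0,"wy":0,"wz":0,"gripper":1},{"tx":-7,"ty":0,"tz":0,"wx":0,"wy":0,"wz":0,"gripper":1}]'; python3 go.py 487 5 165
```

```text
time: 12.82
tool_pos: [428.6, -279.4, 163.7]
tcp_rot: [0.561, 1.571, -1.007]
contact_force: [-0.5, 0.5, -2.5]
grip_width: 34.5
t 12.82 p [ 428.6 -279.4  163.7] w 34.5 F [-0.5  0.5 -2.5]
yaw err wx: 0.0028 tilt [ 0. -0. -1.]
tx ty tz cm: [ -0.14   5.92 -28.43]
```

```bash
python3 -m creep '[{"tx":0,"ty":0.2,"tz":-0.8,"wx":0,"wy":0,"wz":0,"gripper":1},{"tx":0,"ty":0.5,"tz":-2.4,"wx":0,"wy":0,"wz":0,"gripper":1},{"tx":0,"ty":0.9,"tz":-4.4,"wx":0,"wy":0,"wz":0,"gripper":1},{"tx":0,"ty":1.3,"tz":-6.4,"wx":0,"wy":0,"wz":0,"gripper":1},{"tx":0,"ty":1.7,"tz":-8.4,"wx":0,"wy":0,"wz":0,"gripper":1},{"tx":0,"ty":2.2,"tz":-10.4,"wx":0,"wy":0,"wz":0,"gripper":1},{"tx":0,"ty":2.6,"tz":-12.4,"wx":0,"wy":0,"wz":0,"gripper":1},{"tx":0,"ty":3,"tz":-14.4,"wx":0,"wy":0,"wz":0,"gripper":1}]'
python3 -m creep '[{"tx":0,"ty":0.4,"tz":-2,"wx":0,"wy":0,"wz":0,"gripper":1},{"tx":0,"ty":0.8,"tz":-4,"wx":0,"wy":0,"wz":0,"gripper":1},{"tx":0,"ty":1.2,"tz":-6,"wx":0,"wy":0,"wz":0,"gripper":1},{"tx":0,"ty":1.7,"tz":-8,"wx":0,"wy":0,"wz":0,"gripper":1},{"tx":0,"ty":2.1,"tz":-10,"wx":0,"wy":0,"wz":0,"gripper":1},{"tx":0,"ty":2.5,"tz":-12,"wx":0,"wy":0,"wz":0,"gripper":1},{"tx":0,"ty":2.8,"tz":-13.3,"wx":0,"wy":0,"wz":0,"gripper":1},{"tx":0,"ty":2.9,"tz":-14,"wx":0,"wy":0,"wz":0,"gripper":1}]'
python3 -m creep '[{"tx":0,"ty":0,"tz":0,"wx":0,"wy":0,"wz":0,"gripper":1},{"tx":0,"ty":0,"tz":0,"wx":0,"wy":0,"wz":0,"gripper":1},{"tx":0,"ty":0,"tz":0,"wx":0,"wy":0,"wz":0,"gripper":1}]'
python3 go.py 487 5 120
python3 - <<'E'
from plant import *
from m import *
c=capture("scene"); cv2.imwrite("pics/s5.png",c["frame"][:,:,::-1]);P=cloud(c)
q=pts(P,430,550,-60,80,80,200)
for z in range(90,150,10): rep("sf%d"%z,q[(q[:,2]>z)&(q[:,2]<z+10)])
c=capture("wrist"); cv2.imwrite("pics/w5.png",c["frame"][:,:,::-1]);P=cloud(c)
q=pts(P,430,550,-60,80,80,200)
for z in range(90,150,10): rep("f%d"%z,q[(q[:,2]>z)&(q[:,2]<z+10)])
rep("plate",pts(P,430,560,-80,80,42,50))
E
```

```text
time: 13.48
tool_pos: [457.7, -133.6, 162.7]
tcp_rot: [-2.06, 1.569, 2.655]
contact_force: [-0.6, 0.1, -1.7]
grip_width: 34.5
time: 14.15
tool_pos: [486.3, 6.8, 162.8]
tcp_rot: [-1.934, 1.569, 2.783]
contact_force: [-0.6, 0.3, -2.5]
grip_width: 34.7
time: 14.4
tool_pos: [486.5, 4.1, 163.4]
tcp_rot: [-1.171, 1.57, -2.74]
contact_force: [-0.2, -0.0, -2.5]
grip_width: 34.6
t 14.4 p [486.5   4.1 163.4] w 34.6 F [-0.2 -0.  -2.5]
yaw err wx: 0.0024 tilt [-0.001 -0.    -1.   ]
tx ty tz cm: [ 4.34  0.05 -0.09]
sf90 47 circ [498.2   1.8] 65.2 rect [509.7  -0.8] [65.2 23.6] 77.2 z 98.0
sf100 163 circ [488.2   4.2] 69.0 rect [500.3   0.6] [67.8 43.1] 76.0 z 104.6
sf110 153 circ [489.3   4. ] 63.3 rect [499.2   2.2] [61.2 42.6] 76.6 z 114.7
sf120 139 circ [489.8   4.5] 57.4 rect [498.7   2.3] [55.5 36.2] 78.8 z 124.6
sf130 137 circ [487.8   4.5] 52.2 rect [496.8   1.8] [50.6 32.4] 73.2 z 134.9
sf140 114 circ [488.8   3.9] 46.3 rect [497.2   2.6] [45.3 26.7] 81.7 z 145.2
f90 185 circ [486.    3.5] 69.2 rect [500.3   3.7] [38.7 68.5] 0.9 z 98.5
f100 672 circ [485.8   3.4] 68.2 rect [497.7   4.1] [43.2 68. ] 3.1 z 105.1
f110 694 circ [485.4   3.4] 63.0 rect [496.6   4. ] [39.8 61.9] 3.0 z 115.0
f120 707 circ [486.    3.5] 57.1 rect [496.5   3.4] [35.  56.3] 0.7 z 124.9
f130 726 circ [486.    3.3] 51.3 rect [497.2   3.2] [51.2 27.9] 89.6 z 134.9
f140 696 circ [489.4   3.3] 44.7 rect [497.5   3.3] [44.6 21.3] 89.8 z 144.9
plate 3582 circ [485.1   4.7] 103.9 rect [496.3   5. ] [ 80.3 103.3] 2.1 z 44.6
```

View pics/s5.png

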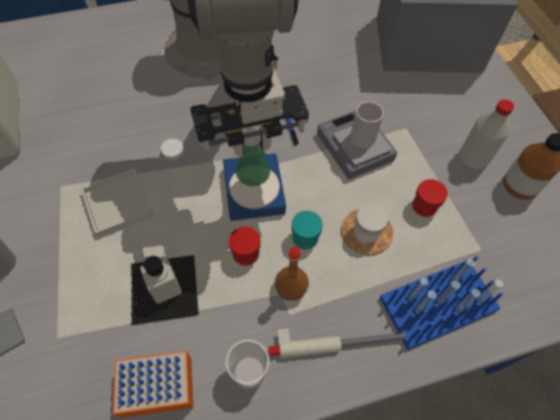

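View pics/w5.png

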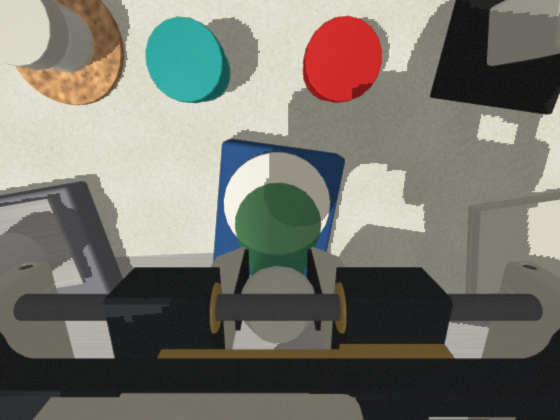

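The flask (scene 255,165) is upright over the plate and within about 1.5 mm of its centre. I'll lower it.

```bash
python3 -m creep '[{"tx":0.7,"ty":0,"tz":-0.1,"wx":0,"wy":0,"wz":0,"gripper":1},{"tx":2,"ty":0,"tz":-0.1,"wx":0,"wy":0,"wz":0,"gripper":1},{"tx":3.2,"ty":0,"tz":-0.1,"wx":0,"wy":0,"wz":0,"gripper":1},{"tx":4,"ty":0,"tz":-0.1,"wx":0,"wy":0,"wz":0,"gripper":1},{"tx":4.3,"ty":0,"tz":-0.1,"wx":0,"wy":0,"wz":0,"gripper":1},{"tx":4.5,"ty":0,"tz":-0.1,"wx":0,"wy":0,"wz":0,"gripper":1},{"tx":4.5,"ty":0,"tz":-0.1,"wx":0,"wy":0,"wz":0,"gripper":1}]'
python3 -m creep '[{"tx":0.1,"ty":0,"tz":0,"wx":0,"wy":0,"wz":0,"gripper":1},{"tx":0.2,"ty":0,"tz":0,"wx":0,"wy":0,"wz":0,"gripper":1},{"tx":0.2,"ty":0,"tz":0,"wx":0,"wy":0,"wz":0,"gripper":1}]'
```

```text
time: 15.08
tool_pos: [486.9, 5.5, 118.5]
tcp_rot: [-1.363, 1.571, -2.932]
contact_force: [0.1, 0.5, -1.8]
grip_width: 34.3
time: 15.33
tool_pos: [487.0, 5.7, 116.9]
tcp_rot: [1.278, 1.57, -0.29]
contact_force: [-1.0, -0.2, -2.9]
grip_width: 34.6
```

```bash
python3 -m creep '[{"tx":0.1,"ty":0,"tz":0,"wx":0,"wy":0,"wz":0,"gripper":1},{"tx":0.1,"ty":0,"tz":0,"wx":0,"wy":0,"wz":0,"gripper":1}]'
```

```text
time: 15.5
tool_pos: [487.0, 5.7, 115.8]
tcp_rot: [1.249, 1.57, -0.319]
contact_force: [0.7, -0.2, -2.0]
grip_width: 34.0
```

```bash
python3 -m creep '[{"tx":0.1,"ty":0,"tz":0,"wx":0,"wy":0,"wz":0,"gripper":1},{"tx":0.1,"ty":0,"tz":0,"wx":0,"wy":0,"wz":0,"gripper":1}]'
```

```text
time: 15.67
tool_pos: [487.4, 5.6, 115.7]
tcp_rot: [1.398, 1.569, -0.17]
contact_force: [-1.5, 1.3, 4.7]
grip_width: 34.4
```

Contact. I'll release slowly, then lift straight up past the stopper.

```bash
python3 -m creep '[{"tx":0,"ty":0,"tz":0,"wx":0,"wy":0,"wz":0,"gripper":0.1},{"tx":0,"ty":0,"tz":0,"wx":0,"wy":0,"wz":0,"gripper":0},{"tx":0,"ty":0,"tz":0,"wx":0,"wy":0,"wz":0,"gripper":-1},{"tx":0,"ty":0,"tz":0,"wx":0,"wy":0,"wz":0,"gripper":-1},{"tx":0,"ty":0,"tz":0,"wx":0,"wy":0,"wz":0,"gripper":-1},{"tx":0,"ty":0,"tz":0,"wx":0,"wy":0,"wz":0,"gripper":-1},{"tx":0,"ty":0,"tz":0,"wx":0,"wy":0,"wz":0,"gripper":-1},{"tx":0,"ty":0,"tz":0,"wx":0,"wy":0,"wz":0,"gripper":-1}]'
python3 -m creep '[{"tx":-1,"ty":0,"tz":0,"wx":0,"wy":0,"wz":0,"gripper":-1},{"tx":-3,"ty":0,"tz":0,"wx":0,"wy":0,"wz":0,"gripper":-1},{"tx":-5,"ty":0,"tz":0,"wx":0,"wy":0,"wz":0,"gripper":-1},{"tx":-7,"ty":0,"tz":0,"wx":0,"wy":0,"wz":0,"gripper":-1},{"tx":-9,"ty":0,"tz":0,"wx":0,"wy":0,"wz":0,"gripper":-1},{"tx":-9,"ty":0,"tz":0,"wx":0,"wy":0,"wz":0,"gripper":-1},{"tx":-9,"ty":0,"tz":0,"wx":0,"wy":0,"wz":0,"gripper":-1}]'; python3 go.py 644.8 -214.4 200
```

```text
time: 16.33
tool_pos: [486.8, 5.7, 114.6]
tcp_rot: [-1.046, 1.571, -2.614]
contact_force: [-0.4, -0.4, 0.0]
grip_width: 81.4
time: 16.92
tool_pos: [487.3, 5.6, 205.4]
tcp_rot: [1.384, 1.568, -0.184]
contact_force: [-0.2, -0.1, -1.2]
grip_width: 92.0
t 16.92 p [487.3   5.6 205.4] w 92.0 F [-0.2 -0.1 -1.2]
yaw err wx: 0.0028 tilt [ 0.002 -0.    -1.   ]
tx ty tz cm: [ 0.59 15.69 22.05]
```

```bash
python3 -m creep '[{"tx":0,"ty":2,"tz":2.8,"wx":0,"wy":0,"wz":0,"gripper":-1},{"tx":0,"ty":4.3,"tz":6,"wx":0,"wy":0,"wz":0,"gripper":-1},{"tx":0,"ty":6.5,"tz":9.1,"wx":0,"wy":0,"wz":0,"gripper":-1},{"tx":0,"ty":8.7,"tz":12.2,"wx":0,"wy":0,"wz":0,"gripper":-1},{"tx":0,"ty":10.9,"tz":15.3,"wx":0,"wy":0,"wz":0,"gripper":-1},{"tx":0,"ty":13,"tz":18.3,"wx":0,"wy":0,"wz":0,"gripper":-1},{"tx":0,"ty":14.7,"tz":20.6,"wx":0,"wy":0,"wz":0,"gripper":-1},{"tx":0,"ty":15.7,"tz":22,"wx":0,"wy":0,"wz":0,"gripper":-1}]'
python3 -m creep '[{"tx":2,"ty":0,"tz":0,"wx":0,"wy":0,"wz":0,"gripper":-1},{"tx":3.5,"ty":0,"tz":0,"wx":0,"wy":0,"wz":0,"gripper":-1},{"tx":3.5,"ty":0,"tz":0,"wx":0,"wy":0,"wz":0,"gripper":-1},{"tx":3.5,"ty":0,"tz":0,"wx":0,"wy":0,"wz":0,"gripper":-1}]'
python3 go.py 644.8 -214.4 94.5
python3 - <<'E'
from plant import *
from m import *
c=capture("wrist"); cv2.imwrite("pics/w6.png",c["frame"][:,:,::-1]);P=cloud(c)
rep("cap",pts(P,590,700,-280,-160,115,135)); rep("body",pts(P,590,700,-280,-160,75,92))
for n in ["top","scene"]:
    c=capture(n);P=cloud(c); cv2.imwrite(f"pics/{n}6.png",c["frame"][:,:,::-1])
    rep(n+"stopper",pts(P,430,550,-60,80,150,172)); rep("cone",pts(P,430,550,-60,80,60,75))
E
```

```text
time: 17.58
tool_pos: [644.9, -216.7, 201.9]
tcp_rot: [-1.8, 1.568, 2.913]
contact_force: [-0.1, -0.4, 0.8]
grip_width: 91.7
time: 17.92
tool_pos: [643.5, -213.5, 167.5]
tcp_rot: [-1.991, 1.566, 2.724]
contact_force: [-0.2, 0.3, 0.3]
grip_width: 91.9
t 17.92 p [ 643.5 -213.5  167.5] w 91.9 F [-0.2  0.3  0.3]
yaw err wx: 0.0027 tilt [-0.004  0.002 -1.   ]
tx ty tz cm: [7.3  0.16 0.1 ]
cap 1460 circ [ 643.4 -215.8] 32.1 rect [ 643.5 -215.8] [31.4 31. ] 0.5 z 124.4
body 1725 circ [ 643.6 -216. ] 66.3 rect [ 643.7 -215.8] [49.4 50.1] 9.1 z 85.4
topstopper 232 circ [486.7   5.9] 35.5 rect [486.7   5.1] [35.1 33. ] 0.7 z 166.4
cone 146 circ [486.2   5.9] 67.2 rect [486.6   6. ] [64.9 63.1] 10.3 z 67.2
scenestopper 261 circ [489.2   5.4] 36.3 rect [491.5   4.6] [34.  31.2] 75.0 z 164.9
cone 208 circ [489.4   6. ] 64.1 rect [500.4   3.9] [62.8 40.7] 79.1 z 67.7
```

View pics/w6.png

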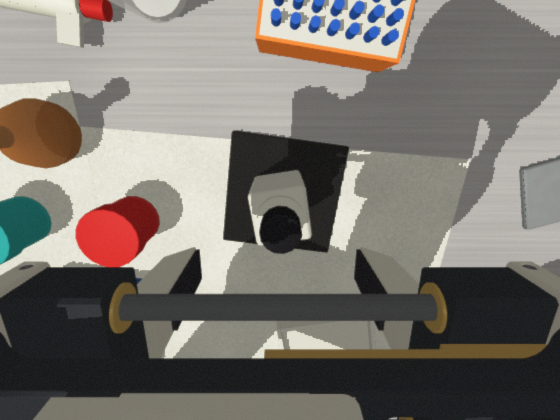

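View pics/scene6.png

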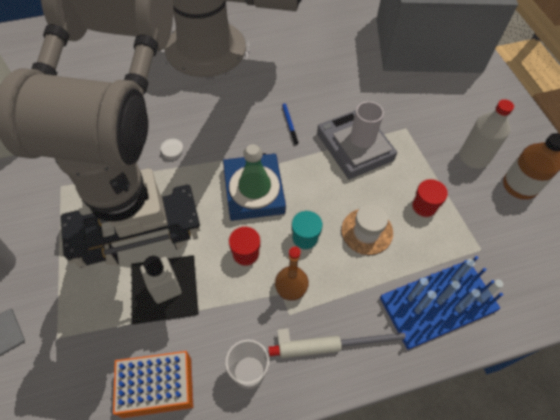

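The flask (255,170) stands centred on the plate. The bottle cap is at (280,228) between the fingers, with the tool about 1.7 mm off in y. I'll correct that while descending.

```bash
python3 -m creep '[{"tx":1.5,"ty":0.05,"tz":0.17,"wx":0,"wy":0,"wz":0,"gripper":-1},{"tx":3.5,"ty":0.05,"tz":0.17,"wx":0,"wy":0,"wz":0,"gripper":-1},{"tx":5.5,"ty":0.05,"tz":0.17,"wx":0,"wy":0,"wz":0,"gripper":-1},{"tx":6.7,"ty":0.05,"tz":0.17,"wx":0,"wy":0,"wz":0,"gripper":-1},{"tx":7.2,"ty":0.05,"tz":0.17,"wx":0,"wy":0,"wz":0,"gripper":-1},{"tx":7.2,"ty":0.05,"tz":0.17,"wx":0,"wy":0,"wz":0,"gripper":-1},{"tx":7.2,"ty":0.05,"tz":0.17,"wx":0,"wy":0,"wz":0,"gripper":-1}]'; python3 go.py 644 -215.2 94.5
```

```text
time: 18.65
tool_pos: [645.5, -215.7, 98.8]
tcp_rot: [1.074, 1.569, -0.494]
contact_force: [0.1, 0.1, 0.0]
grip_width: 91.5
t 18.65 p [ 645.5 -215.7   98.8] w 91.5 F [0.1 0.1 0. ]
yaw err wx: 0.003 tilt [ 0.001 -0.001 -1.   ]
tx ty tz cm: [ 0.43 -0.15 -0.05]
```

```bash
python3 -m creep '[{"tx":0.4,"ty":-0.1,"tz":0,"wx":0,"wy":0,"wz":0,"gripper":0},{"tx":0.4,"ty":-0.1,"tz":0,"wx":0,"wy":0,"wz":0,"gripper":0},{"tx":0.4,"ty":-0.1,"tz":0,"wx":0,"wy":0,"wz":0,"gripper":1},{"tx":0.4,"ty":-0.1,"tz":0,"wx":0,"wy":0,"wz":0,"gripper":1},{"tx":0.4,"ty":-0.1,"tz":0,"wx":0,"wy":0,"wz":0,"gripper":1},{"tx":0.4,"ty":-0.1,"tz":0,"wx":0,"wy":0,"wz":0,"gripper":1},{"tx":0.4,"ty":-0.1,"tz":0,"wx":0,"wy":0,"wz":0,"gripper":1},{"tx":0.4,"ty":-0.1,"tz":0,"wx":0,"wy":0,"wz":0,"gripper":1}]'
python3 -m creep '[{"tx":0,"ty":0,"tz":0,"wx":0,"wy":0,"wz":0,"gripper":1},{"tx":0,"ty":0,"tz":0,"wx":0,"wy":0,"wz":0,"gripper":1},{"tx":0,"ty":0,"tz":0,"wx":0,"wy":0,"wz":0,"gripper":1},{"tx":0,"ty":0,"tz":0,"wx":0,"wy":0,"wz":0,"gripper":1},{"tx":0,"ty":0,"tz":0,"wx":0,"wy":0,"wz":0,"gripper":1}]'
python3 go.py 425.8 -280 94.5
```

```text
time: 19.32
tool_pos: [644.0, -215.6, 93.8]
tcp_rot: [0.719, 1.571, -0.849]
contact_force: [0.5, 0.8, -0.1]
grip_width: 43.2
time: 19.73
tool_pos: [644.0, -215.6, 93.7]
tcp_rot: [-0.898, 1.571, -2.466]
contact_force: [-0.5, 0.5, 0.0]
grip_width: 31.4
t 19.73 p [ 644.  -215.6   93.7] w 31.4 F [-0.5  0.5  0. ]
yaw err wx: 0.0028 tilt [-0. -0. -1.]
tx ty tz cm: [ -0.08 -21.83   6.38]
```

```bash
python3 -m creep '[{"tx":-0.5,"ty":0,"tz":0,"wx":0,"wy":0,"wz":0,"gripper":1},{"tx":-1.5,"ty":0,"tz":0,"wx":0,"wy":0,"wz":0,"gripper":1},{"tx":-3,"ty":0,"tz":0,"wx":0,"wy":0,"wz":0,"gripper":1},{"tx":-4.3,"ty":0,"tz":0,"wx":0,"wy":0,"wz":0,"gripper":1},{"tx":-5,"ty":-0.5,"tz":0.15,"wx":0,"wy":0,"wz":0,"gripper":1},{"tx":-5,"ty":-1.7,"tz":0.5,"wx":0,"wy":0,"wz":0,"gripper":1},{"tx":-5,"ty":-3.5,"tz":1,"wx":0,"wy":0,"wz":0,"gripper":1},{"tx":-5,"ty":-5.5,"tz":1.6,"wx":0,"wy":0,"wz":0,"gripper":1}]'
python3 -m creep '[{"tx":0,"ty":-2,"tz":0.6,"wx":0,"wy":0,"wz":0,"gripper":1},{"tx":0,"ty":-4,"tz":1.2,"wx":0,"wy":0,"wz":0,"gripper":1},{"tx":0,"ty":-6,"tz":1.8,"wx":0,"wy":0,"wz":0,"gripper":1},{"tx":0,"ty":-8,"tz":2.4,"wx":0,"wy":0,"wz":0,"gripper":1},{"tx":0,"ty":-10,"tz":2.9,"wx":0,"wy":0,"wz":0,"gripper":1},{"tx":0,"ty":-12,"tz":3.5,"wx":0,"wy":0,"wz":0,"gripper":1},{"tx":0,"ty":-14,"tz":4.1,"wx":0,"wy":0,"wz":0,"gripper":1},{"tx":0,"ty":-15.5,"tz":4.6,"wx":0,"wy":0,"wz":0,"gripper":1}]'
python3 -m creep '[{"tx":0,"ty":-0.6,"tz":0.2,"wx":0,"wy":0,"wz":0,"gripper":1},{"tx":0,"ty":-0.8,"tz":0.2,"wx":0,"wy":0,"wz":0,"gripper":1},{"tx":0,"ty":-0.8,"tz":0.2,"wx":0,"wy":0,"wz":0,"gripper":1},{"tx":0,"ty":-0.8,"tz":0.2,"wx":0,"wy":0,"wz":0,"gripper":1}]'
python3 go.py 425.8 -280 94
python3 - <<'E'
from plant import *
from m import *
c=capture("wrist"); cv2.imwrite("pics/w7.png",c["frame"][:,:,::-1]);P=cloud(c)
rep("body",pts(P,370,490,-330,-220,127,139));rep("body",pts(P,370,490,-330,-220,70,127)); rep("rim",pts(P,330,520,-370,-190,18,27)); 
c=capture("scene");P=cloud(c); cv2.imwrite("pics/s7.png",c["frame"][:,:,::-1])
rep("sbody",pts(P,370,490,-330,-220,127,139));rep("body",pts(P,370,490,-330,-220,70,127)); rep("rim",pts(P,330,520,-370,-190,18,27));
E
```

```text
time: 20.4
tool_pos: [588.3, -231.6, 144.0]
tcp_rot: [0.935, 1.57, -0.633]
contact_force: [0.6, -0.4, -2.8]
grip_width: 31.3
time: 21.07
tool_pos: [432.2, -278.3, 144.1]
tcp_rot: [-1.209, 1.57, -2.777]
contact_force: [-1.1, -1.0, -2.0]
grip_width: 31.4
time: 21.4
tool_pos: [426.8, -280.1, 143.9]
tcp_rot: [1.111, 1.57, -0.457]
contact_force: [-0.4, -0.1, -2.0]
grip_width: 31.4
t 21.4 p [ 426.8 -280.1  143.9] w 31.4 F [-0.4 -0.1 -2. ]
yaw err wx: 0.003 tilt [ 0.001 -0.    -1.   ]
tx ty tz cm: [ 4.99 -0.1  -0.01]
body 1826 circ [ 437.6 -278.9] 53.4 rect [ 442.5 -278.8] [23.1 52.2] 0.1 z 135.3
body 1478 circ [ 448.1 -277.7] 48.8 rect [ 450.2 -277.5] [ 4.2 48.8] 5.9 z 103.9
rim 1933 circ [ 424.1 -281.2] 167.7 rect [ 424.  -281.1] [119.8 120.4] 9.2 z 21.4
sbody 242 circ [ 438.7 -277.1] 55.8 rect [ 440.6 -277.3] [28.6 51. ] 11.8 z 135.6
body 511 circ [ 434.3 -277. ] 62.2 rect [ 443.5 -268.4] [32.6 61.8] 43.2 z 99.3
rim 487 circ [ 427.1 -281. ] 169.0 rect [ 426.7 -280.2] [122.5 120. ] 9.2 z 22.3
```

View pics/w7.png

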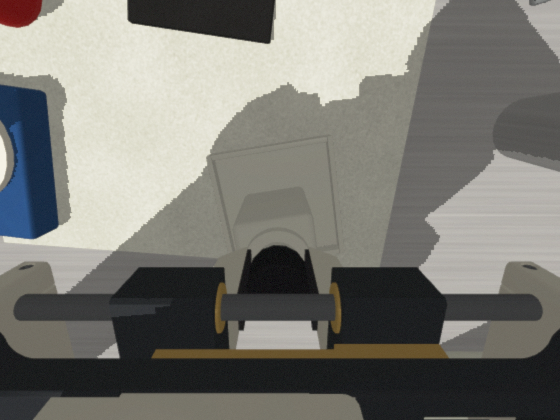

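The bottle (275,210) is over the tray, about 2 mm off in y. I'll correct that and lower it.

```bash
python3 -m creep '[{"tx":0.6,"ty":-0.05,"tz":0.2,"wx":0,"wy":0,"wz":0,"gripper":1},{"tx":2,"ty":-0.05,"tz":0.2,"wx":0,"wy":0,"wz":0,"gripper":1},{"tx":3.3,"ty":-0.05,"tz":0.2,"wx":0,"wy":0,"wz":0,"gripper":1},{"tx":4.2,"ty":-0.05,"tz":0.2,"wx":0,"wy":0,"wz":0,"gripper":1},{"tx":4.6,"ty":-0.05,"tz":0.2,"wx":0,"wy":0,"wz":0,"gripper":1},{"tx":4.8,"ty":-0.05,"tz":0.2,"wx":0,"wy":0,"wz":0,"gripper":1},{"tx":4.8,"ty":-0.05,"tz":0.2,"wx":0,"wy":0,"wz":0,"gripper":1}]'
python3 -m creep '[{"tx":0.1,"ty":0,"tz":0,"wx":0,"wy":0,"wz":0,"gripper":1},{"tx":0.1,"ty":0,"tz":0,"wx":0,"wy":0,"wz":0,"gripper":1}]'
python3 -m creep '[{"tx":0.1,"ty":0,"tz":0,"wx":0,"wy":0,"wz":0,"gripper":1},{"tx":0.1,"ty":0,"tz":0,"wx":0,"wy":0,"wz":0,"gripper":1}]'
```

```text
time: 22.08
tool_pos: [425.7, -282.1, 95.4]
tcp_rot: [-2.16, 1.57, 2.555]
contact_force: [0.3, 0.5, -2.3]
grip_width: 31.2
time: 22.25
tool_pos: [426.0, -282.4, 95.2]
tcp_rot: [0.753, 1.57, -0.814]
contact_force: [-0.2, 0.3, -2.0]
grip_width: 31.0
time: 22.42
tool_pos: [425.8, -282.3, 94.0]
tcp_rot: [0.75, 1.57, -0.818]
contact_force: [-0.1, 0.4, -2.5]
grip_width: 31.1
```

```bash
python3 -m creep '[{"tx":0.1,"ty":0,"tz":0,"wx":0,"wy":0,"wz":0,"gripper":1},{"tx":0.1,"ty":0,"tz":0,"wx":0,"wy":0,"wz":0,"gripper":1}]'
```

```text
time: 22.58
tool_pos: [425.9, -282.4, 93.6]
tcp_rot: [0.836, 1.57, -0.732]
contact_force: [-0.9, 1.5, 4.9]
grip_width: 31.1
```

```bash
python3 -m creep '[{"tx":0,"ty":0,"tz":0,"wx":0,"wy":0,"wz":0,"gripper":0.2},{"tx":0,"ty":0,"tz":0,"wx":0,"wy":0,"wz":0,"gripper":0},{"tx":0,"ty":0,"tz":0,"wx":0,"wy":0,"wz":0,"gripper":-1},{"tx":0,"ty":0,"tz":0,"wx":0,"wy":0,"wz":0,"gripper":-1},{"tx":0,"ty":0,"tz":0,"wx":0,"wy":0,"wz":0,"gripper":-1},{"tx":0,"ty":0,"tz":0,"wx":0,"wy":0,"wz":0,"gripper":-1},{"tx":0,"ty":0,"tz":0,"wx":0,"wy":0,"wz":0,"gripper":-1},{"tx":0,"ty":0,"tz":0,"wx":0,"wy":0,"wz":0,"gripper":-1}]'
python3 -m creep '[{"tx":-1,"ty":0,"tz":0,"wx":0,"wy":0,"wz":0,"gripper":-1},{"tx":-3,"ty":0,"tz":0,"wx":0,"wy":0,"wz":0,"gripper":-1},{"tx":-6,"ty":0,"tz":0,"wx":0,"wy":0,"wz":0,"gripper":-1},{"tx":-9,"ty":0,"tz":0,"wx":0,"wy":0,"wz":0,"gripper":-1},{"tx":-12,"ty":0,"tz":0,"wx":0,"wy":0,"wz":0,"gripper":-1},{"tx":-13,"ty":0,"tz":0,"wx":0,"wy":0,"wz":0,"gripper":-1},{"tx":-13,"ty":0,"tz":0,"wx":0,"wy":0,"wz":0,"gripper":-1}]'; python3 go.py 430.8 271.5 220
```

```text
time: 23.25
tool_pos: [425.6, -282.2, 92.7]
tcp_rot: [-0.481, 1.571, -2.049]
contact_force: [-0.2, 0.1, -1.1]
grip_width: 79.2
time: 23.83
tool_pos: [426.8, -283.1, 226.2]
tcp_rot: [0.83, 1.564, -0.738]
contact_force: [-0.2, 1.1, 0.1]
grip_width: 91.7
t 23.83 p [ 426.8 -283.1  226.2] w 91.7 F [-0.2  1.1  0.1]
yaw err wx: 0.0029 tilt [ 0.005 -0.005 -1.   ]
tx ty tz cm: [  0.37   0.56 -55.46]
```

```bash
python3 -m creep '[{"tx":0,"ty":0,"tz":-3,"wx":0,"wy":0,"wz":0,"gripper":-1},{"tx":0,"ty":0,"tz":-6.5,"wx":0,"wy":0,"wz":0,"gripper":-1},{"tx":0,"ty":0,"tz":-10,"wx":0,"wy":0,"wz":0,"gripper":-1},{"tx":0,"ty":0,"tz":-13.5,"wx":0,"wy":0,"wz":0,"gripper":-1},{"tx":0,"ty":0,"tz":-17,"wx":0,"wy":0,"wz":0,"gripper":-1},{"tx":0,"ty":0,"tz":-20.5,"wx":0,"wy":0,"wz":0,"gripper":-1},{"tx":0,"ty":0,"tz":-24,"wx":0,"wy":0,"wz":0,"gripper":-1},{"tx":0,"ty":0,"tz":-27.5,"wx":0,"wy":0,"wz":0,"gripper":-1}]'
python3 -m creep '[{"tx":0,"ty":0.1,"tz":-3.5,"wx":0,"wy":0,"wz":0,"gripper":-1},{"tx":0,"ty":0.2,"tz":-7,"wx":0,"wy":0,"wz":0,"gripper":-1},{"tx":0,"ty":0.3,"tz":-10.5,"wx":0,"wy":0,"wz":0,"gripper":-1},{"tx":0,"ty":0.4,"tz":-14,"wx":0,"wy":0,"wz":0,"gripper":-1},{"tx":0,"ty":0.5,"tz":-17.5,"wx":0,"wy":0,"wz":0,"gripper":-1},{"tx":0,"ty":0.5,"tz":-21,"wx":0,"wy":0,"wz":0,"gripper":-1},{"tx":0,"ty":0.5,"tz":-24.5,"wx":0,"wy":0,"wz":0,"gripper":-1},{"tx":0,"ty":0.5,"tz":-27,"wx":0,"wy":0,"wz":0,"gripper":-1}]'
python3 -m creep '[{"tx":0,"ty":0,"tz":-0.8,"wx":0,"wy":0,"wz":0,"gripper":-1},{"tx":0,"ty":0,"tz":-0.8,"wx":0,"wy":0,"wz":0,"gripper":-1},{"tx":0,"ty":0,"tz":-0.8,"wx":0,"wy":0,"wz":0,"gripper":-1},{"tx":0,"ty":0,"tz":-0.8,"wx":0,"wy":0,"wz":0,"gripper":-1}]'
python3 go.py 430.8 271.5 200
python3 - <<'E'
from plant import *
from m import *
c=capture("wrist"); cv2.imwrite("pics/w8.png",c["frame"][:,:,::-1]);P=cloud(c)
rep("rim",pts(P,370,490,200,330,124,137)); rep("pan",pts(P,365,510,180,350,43,49))
for n in ["top","scene"]:
    c=capture(n);P=cloud(c); cv2.imwrite(f"pics/{n}8.png",c["frame"][:,:,::-1])
    rep(n+"cap",pts(P,370,490,-330,-220,118,135)); rep("body",pts(P,370,490,-330,-220,70,92)); rep("rim",pts(P,340,510,-370,-200,18,26)); rep("volstop",pts(P,640,760,-30,60,140,180))
E
```

```text
time: 24.5
tool_pos: [423.7, -5.4, 221.4]
tcp_rot: [-1.738, 1.568, 2.976]
contact_force: [1.2, 0.3, -0.1]
grip_width: 92.1
time: 25.17
tool_pos: [427.9, 265.2, 221.0]
tcp_rot: [-1.341, 1.568, -2.907]
contact_force: [0.8, -0.0, -1.0]
grip_width: 91.8
time: 25.5
tool_pos: [428.9, 269.4, 222.1]
tcp_rot: [-0.815, 1.569, -2.384]
contact_force: [-0.3, 0.1, 0.6]
grip_width: 91.9
t 25.5 p [428.9 269.4 222.1] w 91.9 F [-0.3  0.1  0.6]
yaw err wx: 0.0018 tilt [-0.001 -0.001 -1.   ]
tx ty tz cm: [ 2.21  0.19 -0.21]
rim 786 circ [428.6 270.6] 58.2 rect [428.9 270.6] [57.5 56.4] 1.3 z 129.2
pan 4419 circ [437.5 266. ] 133.7 rect [437.3 266.3] [95.8 96. ] 10.0 z 44.7
topcap 186 circ [ 425.3 -281.8] 32.9 rect [ 425.8 -281. ] [30.6 30.2] 9.1 z 126.6
body 267 circ [ 426.5 -281.3] 65.6 rect [ 426.1 -281.3] [50.1 50.2] 8.9 z 87.0
rim 431 circ [ 425.  -280.4] 167.1 rect [ 425.2 -280.9] [119.9 122.2] 9.3 z 23.0
volstop 84 circ [709.   18.1] 20.3 rect [709.   17.6] [18.6 19.1] 20.8 z 168.3
scenecap 212 circ [ 428.3 -281.5] 33.3 rect [ 428.  -281.6] [31.9 30.6] 41.5 z 125.3
body 388 circ [ 428.9 -280.7] 65.4 rect [ 429.2 -281.3] [50.3 50.2] 9.2 z 85.7
rim 547 circ [ 426.6 -280. ] 167.8 rect [ 426.4 -280.1] [123.4 120.2] 9.6 z 22.3
volstop 156 circ [709.9  18.5] 20.7 rect [710.6  18.8] [19.2 19. ] 74.3 z 166.8
```

View pics/w8.png

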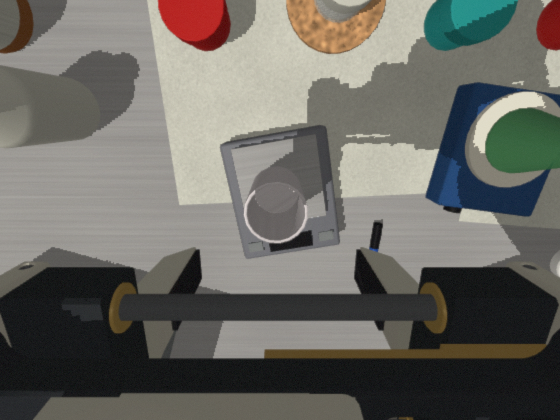

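View pics/scene8.png

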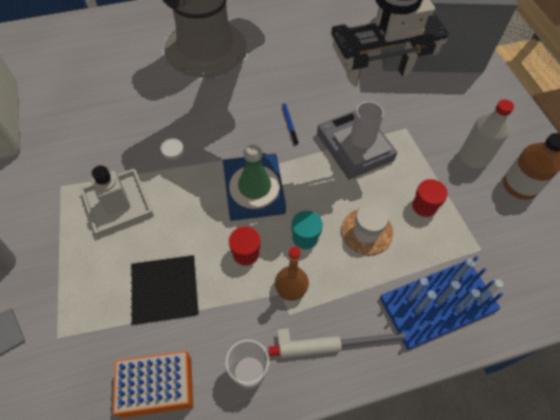

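The scene view shows the bottle centred in the tray (110,195). In the wrist view the beaker rim (275,212) is centred between the fingers. I'll descend to it.

```bash
python3 -m creep '[{"tx":2,"ty":0.1,"tz":-0.15,"wx":0,"wy":0,"wz":0,"gripper":-1},{"tx":5,"ty":0.1,"tz":-0.15,"wx":0,"wy":0,"wz":0,"gripper":-1},{"tx":7.5,"ty":0.1,"tz":-0.15,"wx":0,"wy":0,"wz":0,"gripper":-1},{"tx":9.5,"ty":0.1,"tz":-0.15,"wx":0,"wy":0,"wz":0,"gripper":-1},{"tx":11.5,"ty":0.1,"tz":-0.15,"wx":0,"wy":0,"wz":0,"gripper":-1},{"tx":12.7,"ty":0.1,"tz":-0.15,"wx":0,"wy":0,"wz":0,"gripper":-1},{"tx":13.1,"ty":0.1,"tz":-0.15,"wx":0,"wy":0,"wz":0,"gripper":-1},{"tx":13.1,"ty":0.1,"tz":-0.15,"wx":0,"wy":0,"wz":0,"gripper":-1}]'
python3 -m creep '[{"tx":0,"ty":0,"tz":0,"wx":0,"wy":0,"wz":0,"gripper":-1},{"tx":0,"ty":0,"tz":0,"wx":0,"wy":0,"wz":0,"gripper":-1}]'
python3 go.py 430 270.9 91
```

```text
time: 26.32
tool_pos: [429.8, 271.5, 91.0]
tcp_rot: [-1.091, 1.569, -2.66]
contact_force: [0.2, -0.7, 0.4]
grip_width: 91.8
time: 26.48
tool_pos: [430.9, 272.4, 92.8]
tcp_rot: [1.923, 1.569, 0.355]
contact_force: [0.3, 0.1, 0.1]
grip_width: 91.9
t 26.48 p [430.9 272.4  92.8] w 91.9 F [0.3 0.1 0.1]
yaw err wx: 0.0024 tilt [ 0.002  0.001 -1.   ]
tx ty tz cm: [ 0.18 -0.09  0.15]
```

```bash
python3 -m creep '[{"tx":0.1,"ty":-0.05,"tz":0.12,"wx":0,"wy":0,"wz":0,"gripper":-0.6},{"tx":0.1,"ty":-0.05,"tz":0.12,"wx":0,"wy":0,"wz":0,"gripper":-0.6},{"tx":0.1,"ty":-0.05,"tz":0.12,"wx":0,"wy":0,"wz":0,"gripper":1},{"tx":0.1,"ty":-0.05,"tz":0.12,"wx":0,"wy":0,"wz":0,"gripper":1},{"tx":0.1,"ty":-0.05,"tz":0.12,"wx":0,"wy":0,"wz":0,"gripper":1},{"tx":0.1,"ty":-0.05,"tz":0.12,"wx":0,"wy":0,"wz":0,"gripper":1},{"tx":0.1,"ty":-0.05,"tz":0.12,"wx":0,"wy":0,"wz":0,"gripper":1},{"tx":0.1,"ty":-0.05,"tz":0.12,"wx":0,"wy":0,"wz":0,"gripper":1}]'
python3 -m creep '[{"tx":0,"ty":0,"tz":0,"wx":0,"wy":0,"wz":0,"gripper":1},{"tx":0,"ty":0,"tz":0,"wx":0,"wy":0,"wz":0,"gripper":1},{"tx":0,"ty":0,"tz":0,"wx":0,"wy":0,"wz":0,"gripper":1}]'
```

```text
time: 27.15
tool_pos: [429.6, 271.2, 90.8]
tcp_rot: [1.187, 1.571, -0.381]
contact_force: [-0.6, 0.2, 1.3]
grip_width: 56.6
time: 27.4
tool_pos: [429.6, 271.2, 90.8]
tcp_rot: [1.553, 1.571, -0.015]
contact_force: [0.3, 0.1, 2.5]
grip_width: 56.8
```

```bash
python3 -m creep '[{"tx":-0.5,"ty":0,"tz":0,"wx":0,"wy":0,"wz":0,"gripper":1},{"tx":-1.5,"ty":0,"tz":0,"wx":0,"wy":0,"wz":0,"gripper":1},{"tx":-3.5,"ty":0,"tz":0,"wx":0,"wy":0,"wz":0,"gripper":1},{"tx":-6,"ty":0,"tz":0,"wx":0,"wy":0,"wz":0,"gripper":1},{"tx":-8.5,"ty":0,"tz":0,"wx":0,"wy":0,"wz":0,"gripper":1},{"tx":-11,"ty":0,"tz":0,"wx":0,"wy":0,"wz":0,"gripper":1},{"tx":-13,"ty":0,"tz":0,"wx":0,"wy":0,"wz":0,"gripper":1},{"tx":-14.5,"ty":0,"tz":0,"wx":0,"wy":0,"wz":0,"gripper":1}]'
python3 -m creep '[{"tx":-0.5,"ty":0,"tz":0,"wx":0,"wy":0,"wz":0,"gripper":1},{"tx":-0.5,"ty":0,"tz":0,"wx":0,"wy":0,"wz":0,"gripper":1},{"tx":-0.5,"ty":0,"tz":0,"wx":0,"wy":0,"wz":0,"gripper":1}]'
python3 go.py 643.8 -219 241
python3 - <<'E'
from plant import *
from m import *
c=capture("scene"); cv2.imwrite("pics/s9.png",c["frame"][:,:,::-1])
E
```

```text
time: 28.07
tool_pos: [430.0, 271.3, 238.6]
tcp_rot: [1.943, 1.568, 0.375]
contact_force: [0.8, -0.6, -1.9]
grip_width: 57.1
time: 28.32
tool_pos: [429.2, 271.0, 240.3]
tcp_rot: [-1.041, 1.57, -2.609]
contact_force: [-0.7, -1.3, -1.7]
grip_width: 57.0
t 28.32 p [429.2 271.  240.3] w 57.0 F [-0.7 -1.3 -1.7]
yaw err wx: 0.0028 tilt [-0.001 -0.    -1.   ]
tx ty tz cm: [-0.07 21.32 49.06]
```

View pics/s9.png

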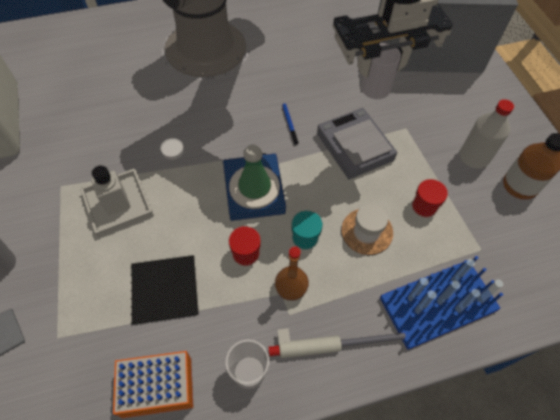

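The beaker is held upright above the balance (380,70). I'll carry it high to the mat.

```bash
python3 -m creep '[{"tx":0,"ty":0.35,"tz":0.8,"wx":0,"wy":0,"wz":0,"gripper":1},{"tx":0,"ty":0.95,"tz":2.2,"wx":0,"wy":0,"wz":0,"gripper":1},{"tx":0,"ty":1.75,"tz":4,"wx":0,"wy":0,"wz":0,"gripper":1},{"tx":0,"ty":2.6,"tz":6,"wx":0,"wy":0,"wz":0,"gripper":1},{"tx":0,"ty":3.5,"tz":8,"wx":0,"wy":0,"wz":0,"gripper":1},{"tx":0,"ty":4.35,"tz":10,"wx":0,"wy":0,"wz":0,"gripper":1},{"tx":0,"ty":5.2,"tz":12,"wx":0,"wy":0,"wz":0,"gripper":1},{"tx":0,"ty":6.1,"tz":14,"wx":0,"wy":0,"wz":0,"gripper":1}]'
python3 -m creep '[{"tx":0,"ty":0.9,"tz":2,"wx":0,"wy":0,"wz":0,"gripper":1},{"tx":0,"ty":1.75,"tz":4,"wx":0,"wy":0,"wz":0,"gripper":1},{"tx":0,"ty":2.6,"tz":6,"wx":0,"wy":0,"wz":0,"gripper":1},{"tx":0,"ty":3.5,"tz":8,"wx":0,"wy":0,"wz":0,"gripper":1},{"tx":0,"ty":4.35,"tz":10,"wx":0,"wy":0,"wz":0,"gripper":1},{"tx":0,"ty":5.2,"tz":12,"wx":0,"wy":0,"wz":0,"gripper":1},{"tx":0,"ty":6.1,"tz":14,"wx":0,"wy":0,"wz":0,"gripper":1},{"tx":0,"ty":6.95,"tz":16,"wx":0,"wy":0,"wz":0,"gripper":1}]'
python3 -m creep '[{"tx":0,"ty":0.9,"tz":2,"wx":0,"wy":0,"wz":0,"gripper":1},{"tx":0,"ty":1.75,"tz":4,"wx":0,"wy":0,"wz":0,"gripper":1},{"tx":0,"ty":2.6,"tz":6,"wx":0,"wy":0,"wz":0,"gripper":1},{"tx":0,"ty":3.5,"tz":8,"wx":0,"wy":0,"wz":0,"gripper":1},{"tx":0,"ty":4.35,"tz":10,"wx":0,"wy":0,"wz":0,"gripper":1},{"tx":0,"ty":5.2,"tz":12,"wx":0,"wy":0,"wz":0,"gripper":1},{"tx":0,"ty":6.1,"tz":14,"wx":0,"wy":0,"wz":0,"gripper":1},{"tx":0,"ty":6.95,"tz":16,"wx":0,"wy":0,"wz":0,"gripper":1}]'
python3 -m creep '[{"tx":0,"ty":0.8,"tz":1.8,"wx":0,"wy":0,"wz":0,"gripper":1},{"tx":0,"ty":1.2,"tz":2.7,"wx":0,"wy":0,"wz":0,"gripper":1},{"tx":0,"ty":1.3,"tz":3,"wx":0,"wy":0,"wz":0,"gripper":1},{"tx":0,"ty":1.3,"tz":3,"wx":0,"wy":0,"wz":0,"gripper":1},{"tx":0,"ty":1.3,"tz":3,"wx":0,"wy":0,"wz":0,"gripper":1}]'
python3 go.py 643.8 -219 54
```

```text
time: 29.03
tool_pos: [490.9, 129.6, 239.6]
tcp_rot: [-1.306, 1.569, -2.874]
contact_force: [0.1, -0.4, -1.7]
grip_width: 57.0
time: 29.7
tool_pos: [560.8, -30.2, 239.4]
tcp_rot: [-1.627, 1.568, 3.088]
contact_force: [1.5, 0.1, -1.4]
grip_width: 57.2
time: 30.37
tool_pos: [630.6, -190.0, 239.2]
tcp_rot: [-1.866, 1.568, 2.849]
contact_force: [0.0, 0.3, -1.7]
grip_width: 56.8
time: 30.78
tool_pos: [643.5, -218.0, 239.9]
tcp_rot: [-2.086, 1.569, 2.629]
contact_force: [-0.2, 0.3, -0.8]
grip_width: 57.2
t 30.78 p [ 643.5 -218.   239.9] w 57.2 F [-0.2  0.3 -0.8]
yaw err wx: 0.0027 tilt [-0.002  0.001 -1.   ]
tx ty tz cm: [18.59  0.06  0.11]
```

```bash
python3 -m creep '[{"tx":1,"ty":0,"tz":0.1,"wx":0,"wy":0,"wz":0,"gripper":1},{"tx":3,"ty":0,"tz":0.1,"wx":0,"wy":0,"wz":0,"gripper":1},{"tx":5.5,"ty":0,"tz":0.1,"wx":0,"wy":0,"wz":0,"gripper":1},{"tx":8,"ty":0,"tz":0.1,"wx":0,"wy":0,"wz":0,"gripper":1},{"tx":10.5,"ty":0,"tz":0.1,"wx":0,"wy":0,"wz":0,"gripper":1},{"tx":13,"ty":0,"tz":0.1,"wx":0,"wy":0,"wz":0,"gripper":1},{"tx":15,"ty":0,"tz":0.1,"wx":0,"wy":0,"wz":0,"gripper":1},{"tx":16.5,"ty":0,"tz":0.1,"wx":0,"wy":0,"wz":0,"gripper":1}]'
python3 -m creep '[{"tx":1,"ty":0,"tz":0,"wx":0,"wy":0,"wz":0,"gripper":1},{"tx":1.4,"ty":0,"tz":0,"wx":0,"wy":0,"wz":0,"gripper":1},{"tx":1.4,"ty":0,"tz":0,"wx":0,"wy":0,"wz":0,"gripper":1},{"tx":1.4,"ty":0,"tz":0,"wx":0,"wy":0,"wz":0,"gripper":1}]'
python3 go.py 643.8 -219 53.8
```

```text
time: 31.45
tool_pos: [642.6, -217.8, 72.9]
tcp_rot: [-2.005, 1.567, 2.711]
contact_force: [-0.7, -0.8, -1.7]
grip_width: 56.9
time: 31.78
tool_pos: [644.4, -219.3, 62.5]
tcp_rot: [1.062, 1.569, -0.506]
contact_force: [0.1, 0.1, -1.7]
grip_width: 57.2
t 31.78 p [ 644.4 -219.3   62.5] w 57.2 F [ 0.1  0.1 -1.7]
yaw err wx: 0.0031 tilt [ 0.001 -0.001 -1.   ]
tx ty tz cm: [ 0.87 -0.06 -0.03]
```

```bash
python3 -m creep '[{"tx":0.3,"ty":0,"tz":0,"wx":0,"wy":0,"wz":0,"gripper":1},{"tx":0.5,"ty":0,"tz":0,"wx":0,"wy":0,"wz":0,"gripper":1},{"tx":0.6,"ty":0,"tz":0,"wx":0,"wy":0,"wz":0,"gripper":1},{"tx":0.6,"ty":0,"tz":0,"wx":0,"wy":0,"wz":0,"gripper":1}]'; python3 -m creep '[{"tx":0.1,"ty":0,"tz":0,"wx":0,"wy":0,"wz":0,"gripper":1},{"tx":0.1,"ty":0,"tz":0,"wx":0,"wy":0,"wz":0,"gripper":1}]'
```

```text
time: 32.12
tool_pos: [643.9, -219.3, 55.8]
tcp_rot: [0.67, 1.571, -0.898]
contact_force: [0.6, -0.2, -2.0]
grip_width: 57.1
time: 32.28
tool_pos: [644.0, -219.3, 54.7]
tcp_rot: [0.491, 1.571, -1.078]
contact_force: [-0.8, 0.4, -0.9]
grip_width: 56.7
```

```bash
python3 -m creep '[{"tx":0.1,"ty":0,"tz":0,"wx":0,"wy":0,"wz":0,"gripper":1},{"tx":0.1,"ty":0,"tz":0,"wx":0,"wy":0,"wz":0,"gripper":1}]'; python3 -m creep '[{"tx":0.05,"ty":0,"tz":0,"wx":0,"wy":0,"wz":0,"gripper":1},{"tx":0.05,"ty":0,"tz":0,"wx":0,"wy":0,"wz":0,"gripper":1}]'
```

```text
time: 32.45
tool_pos: [644.1, -219.4, 53.8]
tcp_rot: [0.955, 1.57, -0.613]
contact_force: [-0.5, 0.4, -0.9]
grip_width: 57.0
time: 32.62
tool_pos: [644.1, -219.4, 53.8]
tcp_rot: [1.012, 1.57, -0.556]
contact_force: [-1.5, -0.2, 2.6]
grip_width: 56.8
```

Contact. I'll release and lift, then go to the jar.

```bash
python3 -m creep '[{"tx":0,"ty":0,"tz":0,"wx":0,"wy":0,"wz":0,"gripper":-0.4},{"tx":0,"ty":0,"tz":0,"wx":0,"wy":0,"wz":0,"gripper":-1},{"tx":0,"ty":0,"tz":0,"wx":0,"wy":0,"wz":0,"gripper":-1},{"tx":0,"ty":0,"tz":0,"wx":0,"wy":0,"wz":0,"gripper":-1},{"tx":0,"ty":0,"tz":0,"wx":0,"wy":0,"wz":0,"gripper":-1},{"tx":0,"ty":0,"tz":0,"wx":0,"wy":0,"wz":0,"gripper":-1}]'
python3 -m creep '[{"tx":-1,"ty":0,"tz":0,"wx":0,"wy":0,"wz":0,"gripper":-1},{"tx":-3,"ty":0,"tz":0,"wx":0,"wy":0,"wz":0,"gripper":-1},{"tx":-6,"ty":0,"tz":0,"wx":0,"wy":0,"wz":0,"gripper":-1},{"tx":-9.5,"ty":0,"tz":0,"wx":0,"wy":0,"wz":0,"gripper":-1},{"tx":-13,"ty":0,"tz":0,"wx":0,"wy":0,"wz":0,"gripper":-1},{"tx":-16,"ty":0,"tz":0,"wx":0,"wy":0,"wz":0,"gripper":-1},{"tx":-18,"ty":0,"tz":0,"wx":0,"wy":0,"wz":0,"gripper":-1},{"tx":-18,"ty":0,"tz":0,"wx":0,"wy":0,"wz":0,"gripper":-1}]'; python3 go.py 637 204.2 231
```

```text
time: 33.12
tool_pos: [643.9, -219.3, 53.1]
tcp_rot: [-1.137, 1.571, -2.705]
contact_force: [0.7, -0.9, -0.5]
grip_width: 90.2
time: 33.78
tool_pos: [645.8, -220.1, 240.4]
tcp_rot: [1.119, 1.56, -0.449]
contact_force: [0.9, -0.7, -0.0]
grip_width: 91.7
t 33.78 p [ 645.8 -220.1  240.4] w 91.7 F [ 0.9 -0.7 -0. ]
yaw err wx: 0.0029 tilt [ 0.01  -0.005 -1.   ]
tx ty tz cm: [  0.73  -0.77 -42.44]
```

```bash
python3 -m creep '[{"tx":0,"ty":-0.7,"tz":-3,"wx":0,"wy":0,"wz":0,"gripper":-1},{"tx":0,"ty":-0.7,"tz":-6,"wx":0,"wy":0,"wz":0,"gripper":-1},{"tx":0,"ty":-0.7,"tz":-9,"wx":0,"wy":0,"wz":0,"gripper":-1},{"tx":0,"ty":-0.7,"tz":-12.5,"wx":0,"wy":0,"wz":0,"gripper":-1},{"tx":0,"ty":-0.7,"tz":-16,"wx":0,"wy":0,"wz":0,"gripper":-1},{"tx":0,"ty":-0.7,"tz":-19.5,"wx":0,"wy":0,"wz":0,"gripper":-1},{"tx":0,"ty":-0.7,"tz":-23,"wx":0,"wy":0,"wz":0,"gripper":-1},{"tx":0,"ty":-0.7,"tz":-26.5,"wx":0,"wy":0,"wz":0,"gripper":-1}]'
python3 -m creep '[{"tx":0,"ty":0,"tz":-3.5,"wx":0,"wy":0,"wz":0,"gripper":-1},{"tx":0,"ty":0,"tz":-7,"wx":0,"wy":0,"wz":0,"gripper":-1},{"tx":0,"ty":0,"tz":-10.5,"wx":0,"wy":0,"wz":0,"gripper":-1},{"tx":0,"ty":0,"tz":-13,"wx":0,"wy":0,"wz":0,"gripper":-1},{"tx":0,"ty":0,"tz":-15,"wx":0,"wy":0,"wz":0,"gripper":-1},{"tx":0,"ty":0,"tz":-15.8,"wx":0,"wy":0,"wz":0,"gripper":-1},{"tx":0,"ty":0,"tz":-15.8,"wx":0,"wy":0,"wz":0,"gripper":-1},{"tx":0,"ty":0,"tz":-15.8,"wx":0,"wy":0,"wz":0,"gripper":-1}]'
python3 go.py 637 204.2 42
python3 - <<'E'
from plant import *
from m import *
c=capture("wrist"); cv2.imwrite("pics/w10.png",c["frame"][:,:,::-1]);P=cloud(c)
rep("lid",pts(P,580,700,140,270,64,75))
c=capture("scene");P=cloud(c); cv2.imwrite("pics/s10.png",c["frame"][:,:,::-1])
rep("beaker",pts(P,580,700,-280,-150,80,100))
c=capture("top");P=cloud(c); rep("beaker",pts(P,580,700,-280,-150,80,100))
E
```

```text
time: 34.45
tool_pos: [635.7, 47.4, 233.1]
tcp_rot: [-1.451, 1.57, -3.02]
contact_force: [1.7, 0.4, -0.8]
grip_width: 91.4
time: 35.12
tool_pos: [635.7, 203.1, 232.9]
tcp_rot: [-0.505, 1.57, -2.073]
contact_force: [-0.5, 0.4, 0.4]
grip_width: 91.9
t 35.12 p [635.7 203.1 232.9] w 91.9 F [-0.5  0.4  0.4]
yaw err wx: 0.0031 tilt [-0.    -0.001 -1.   ]
tx ty tz cm: [19.09  0.14 -0.12]
lid 2301 circ [636.5 203.8] 61.8 rect [636.6 204.1] [60.8 60.9] 41.3 z 69.5
beaker 357 circ [ 645.5 -218.6] 59.1 rect [ 645.5 -218.2] [57.9 56.6] 5.2 z 90.5
beaker 190 circ [ 644.3 -218.2] 58.8 rect [ 644.  -219.1] [55.2 57.7] 46.0 z 92.8
```

View pics/w10.png

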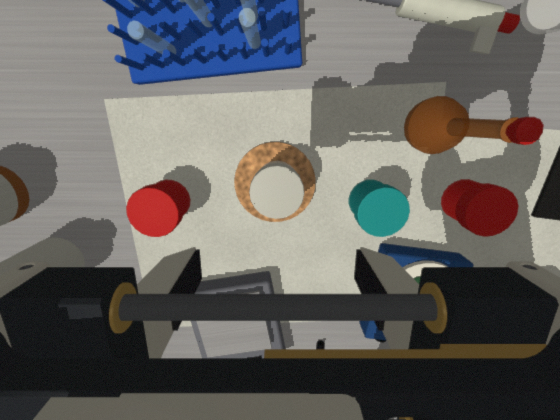

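View pics/s10.png

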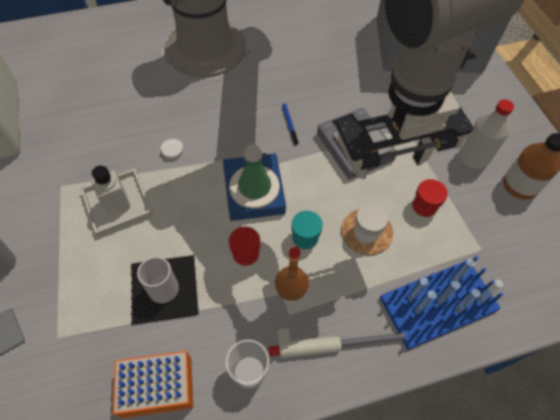

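The beaker stands on the mat (160,280) and the jar lid (277,190) lies centred between the fingers. I'll descend on it.

```bash
python3 -m creep '[{"tx":3,"ty":0.1,"tz":-0.1,"wx":0,"wy":0,"wz":0,"gripper":-1},{"tx":6,"ty":0.1,"tz":-0.1,"wx":0,"wy":0,"wz":0,"gripper":-1},{"tx":9,"ty":0.1,"tz":-0.1,"wx":0,"wy":0,"wz":0,"gripper":-1},{"tx":12,"ty":0.1,"tz":-0.1,"wx":0,"wy":0,"wz":0,"gripper":-1},{"tx":13.5,"ty":0.1,"tz":-0.1,"wx":0,"wy":0,"wz":0,"gripper":-1},{"tx":14,"ty":0.1,"tz":-0.1,"wx":0,"wy":0,"wz":0,"gripper":-1},{"tx":14,"ty":0.1,"tz":-0.1,"wx":0,"wy":0,"wz":0,"gripper":-1},{"tx":14,"ty":0.1,"tz":-0.1,"wx":0,"wy":0,"wz":0,"gripper":-1}]'
python3 go.py 636.8 204.1 41
```

```text
time: 35.93
tool_pos: [637.7, 204.1, 94.4]
tcp_rot: [1.697, 1.569, 0.128]
contact_force: [-0.0, -0.3, -1.1]
grip_width: 91.9
t 35.93 p [637.7 204.1  94.4] w 91.9 F [-0.  -0.3 -1.1]
yaw err wx: 0.0018 tilt [ 0.002  0.    -1.   ]
tx ty tz cm: [ 5.34 -0.1   0.  ]
```

```bash
python3 -m creep '[{"tx":1,"ty":0,"tz":0,"wx":0,"wy":0,"wz":0,"gripper":-1},{"tx":2.5,"ty":0,"tz":0,"wx":0,"wy":0,"wz":0,"gripper":-1},{"tx":4,"ty":0,"tz":0,"wx":0,"wy":0,"wz":0,"gripper":-1},{"tx":4.8,"ty":0,"tz":0,"wx":0,"wy":0,"wz":0,"gripper":-1},{"tx":5.2,"ty":0,"tz":0,"wx":0,"wy":0,"wz":0,"gripper":-1},{"tx":5.2,"ty":0,"tz":0,"wx":0,"wy":0,"wz":0,"gripper":-1},{"tx":5.2,"ty":0,"tz":0,"wx":0,"wy":0,"wz":0,"gripper":-1},{"tx":5.2,"ty":0,"tz":0,"wx":0,"wy":0,"wz":0,"gripper":-1}]'
python3 go.py 636.8 204.1 41
```

```text
time: 36.6
tool_pos: [637.5, 204.8, 42.3]
tcp_rot: [1.704, 1.569, 0.136]
contact_force: [0.3, -0.3, 0.0]
grip_width: 91.6
t 36.6 p [637.5 204.8  42.3] w 91.6 F [ 0.3 -0.3  0. ]
yaw err wx: 0.0028 tilt [ 0.002  0.    -1.   ]
tx ty tz cm: [ 0.13 -0.07  0.07]
```

```bash
python3 -m creep '[{"tx":0.05,"ty":-0.05,"tz":0.05,"wx":0,"wy":0,"wz":0,"gripper":1},{"tx":0.05,"ty":-0.05,"tz":0.05,"wx":0,"wy":0,"wz":0,"gripper":1},{"tx":0.05,"ty":-0.05,"tz":0.05,"wx":0,"wy":0,"wz":0,"gripper":1},{"tx":0.05,"ty":-0.05,"tz":0.05,"wx":0,"wy":0,"wz":0,"gripper":1},{"tx":0.05,"ty":-0.05,"tz":0.05,"wx":0,"wy":0,"wz":0,"gripper":1},{"tx":0.05,"ty":-0.05,"tz":0.05,"wx":0,"wy":0,"wz":0,"gripper":1},{"tx":0.05,"ty":-0.05,"tz":0.05,"wx":0,"wy":0,"wz":0,"gripper":1},{"tx":0.05,"ty":-0.05,"tz":0.05,"wx":0,"wy":0,"wz":0,"gripper":1}]'
python3 -m creep '[{"tx":0,"ty":0,"tz":0,"wx":0,"wy":0,"wz":0,"gripper":1},{"tx":0,"ty":0,"tz":0,"wx":0,"wy":0,"wz":0,"gripper":1}]'; python3 go.py 439 266.7 78
```

```text
time: 37.27
tool_pos: [636.3, 204.3, 40.8]
tcp_rot: [1.78, 1.571, 0.212]
contact_force: [0.2, -0.2, 1.3]
grip_width: 61.7
time: 37.43
tool_pos: [636.3, 204.2, 40.8]
tcp_rot: [1.547, 1.571, -0.021]
contact_force: [-0.7, 0.9, 1.5]
grip_width: 61.5
t 37.43 p [636.3 204.2  40.8] w 61.5 F [-0.7  0.9  1.5]
yaw err wx: 0.0028 tilt [ 0. -0. -1.]
tx ty tz cm: [ -3.72 -19.72  -6.3 ]
```

```bash
python3 -m creep '[{"tx":-0.5,"ty":0,"tz":0,"wx":0,"wy":0,"wz":0,"gripper":1},{"tx":-1.5,"ty":0,"tz":0,"wx":0,"wy":0,"wz":0,"gripper":1},{"tx":-3,"ty":0,"tz":0,"wx":0,"wy":0,"wz":0,"gripper":1},{"tx":-5,"ty":0,"tz":0,"wx":0,"wy":0,"wz":0,"gripper":1},{"tx":-7,"ty":0,"tz":0,"wx":0,"wy":0,"wz":0,"gripper":1},{"tx":-8.5,"ty":-0.5,"tz":-0.15,"wx":0,"wy":0,"wz":0,"gripper":1},{"tx":-9,"ty":-1.7,"tz":-0.5,"wx":0,"wy":0,"wz":0,"gripper":1},{"tx":-9,"ty":-3.5,"tz":-1.1,"wx":0,"wy":0,"wz":0,"gripper":1}]'
python3 -m creep '[{"tx":0,"ty":-2,"tz":-0.6,"wx":0,"wy":0,"wz":0,"gripper":1},{"tx":0,"ty":-4,"tz":-1.3,"wx":0,"wy":0,"wz":0,"gripper":1},{"tx":0,"ty":-6,"tz":-1.9,"wx":0,"wy":0,"wz":0,"gripper":1},{"tx":0,"ty":-8,"tz":-2.6,"wx":0,"wy":0,"wz":0,"gripper":1},{"tx":0,"ty":-10,"tz":-3.2,"wx":0,"wy":0,"wz":0,"gripper":1},{"tx":0,"ty":-12,"tz":-3.8,"wx":0,"wy":0,"wz":0,"gripper":1},{"tx":0,"ty":-14,"tz":-4.5,"wx":0,"wy":0,"wz":0,"gripper":1},{"tx":0,"ty":-15.4,"tz":-4.9,"wx":0,"wy":0,"wz":0,"gripper":1}]'
python3 -m creep '[{"tx":0,"ty":-0.7,"tz":-0.2,"wx":0,"wy":0,"wz":0,"gripper":1},{"tx":0,"ty":-0.8,"tz":-0.3,"wx":0,"wy":0,"wz":0,"gripper":1},{"tx":0,"ty":-0.8,"tz":-0.3,"wx":0,"wy":0,"wz":0,"gripper":1},{"tx":0,"ty":-0.8,"tz":-0.3,"wx":0,"wy":0,"wz":0,"gripper":1}]'
python3 go.py 438.5 266.7 78
python3 - <<'E'
from plant import *
from m import *
c=capture("wrist"); cv2.imwrite("pics/w11.png",c["frame"][:,:,::-1]);P=cloud(c)
rep("pan",pts(P,365,510,180,350,43,49));rep("lid",pts(P,380,500,220,320,138,150)); rep("lid+",pts(P,380,500,220,320,150,170))
E
```

```text
time: 38.1
tool_pos: [602.6, 214.8, 133.2]
tcp_rot: [1.719, 1.566, 0.15]
contact_force: [-0.3, 0.1, -2.6]
grip_width: 61.3
time: 38.77
tool_pos: [444.8, 264.1, 131.2]
tcp_rot: [-1.455, 1.57, -3.023]
contact_force: [0.0, -0.2, -2.5]
grip_width: 61.1
time: 39.1
tool_pos: [440.0, 266.6, 131.0]
tcp_rot: [1.713, 1.57, 0.145]
contact_force: [-0.6, -0.2, -2.0]
grip_width: 61.5
t 39.1 p [440.  266.6 131. ] w 61.5 F [-0.6 -0.2 -2. ]
yaw err wx: 0.0026 tilt [ 0.001  0.    -1.   ]
tx ty tz cm: [ 5.3  -0.16 -0.01]
pan 6170 circ [443.5 267.1] 125.9 rect [442.5 267. ] [85.8 96.1] 10.0 z 44.6
lid 1203 circ [449.4 266.7] 93.4 rect [458.9 266.6] [93.4 24.8] 89.5 z 144.8
lid+ 9507 circ [449.4 267.1] 94.1 rect [446.8 264.5] [69.2 71.4] 41.4 z 159.7
```

View pics/w11.png

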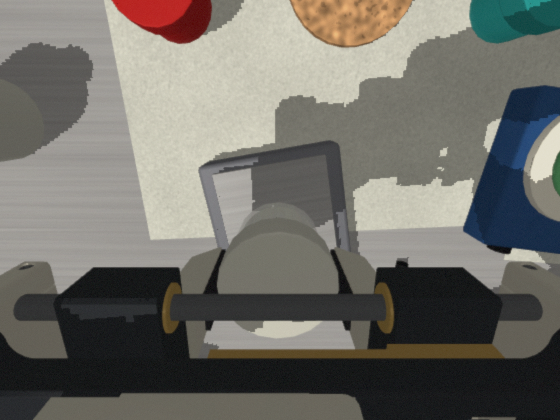

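The jar (277,260) is over the pan. I'll lower it.

```bash
python3 -m creep '[{"tx":0.7,"ty":-0.1,"tz":0,"wx":0,"wy":0,"wz":0,"gripper":1},{"tx":2,"ty":-0.1,"tz":0,"wx":0,"wy":0,"wz":0,"gripper":1},{"tx":3.5,"ty":-0.1,"tz":0,"wx":0,"wy":0,"wz":0,"gripper":1},{"tx":4.5,"ty":-0.1,"tz":0,"wx":0,"wy":0,"wz":0,"gripper":1},{"tx":4.9,"ty":-0.1,"tz":0,"wx":0,"wy":0,"wz":0,"gripper":1},{"tx":5.1,"ty":-0.1,"tz":0,"wx":0,"wy":0,"wz":0,"gripper":1},{"tx":5.1,"ty":-0.1,"tz":0,"wx":0,"wy":0,"wz":0,"gripper":1},{"tx":5.1,"ty":-0.1,"tz":0,"wx":0,"wy":0,"wz":0,"gripper":1}]'
python3 -m creep '[{"tx":0.1,"ty":0,"tz":0,"wx":0,"wy":0,"wz":0,"gripper":1},{"tx":0.1,"ty":0,"tz":0,"wx":0,"wy":0,"wz":0,"gripper":1}]'
```

```text
time: 39.82
tool_pos: [438.5, 266.8, 80.1]
tcp_rot: [1.904, 1.57, 0.335]
contact_force: [-0.6, 0.8, -1.5]
grip_width: 61.4
time: 39.98
tool_pos: [438.4, 266.8, 79.1]
tcp_rot: [1.894, 1.57, 0.326]
contact_force: [0.1, 0.5, -2.5]
grip_width: 61.0
```

```bash
python3 -m creep '[{"tx":0.1,"ty":0,"tz":0,"wx":0,"wy":0,"wz":0,"gripper":1},{"tx":0.1,"ty":0,"tz":0,"wx":0,"wy":0,"wz":0,"gripper":1}]'; python3 -m creep '[{"tx":0.1,"ty":0,"tz":0,"wx":0,"wy":0,"wz":0,"gripper":1},{"tx":0.1,"ty":0,"tz":0,"wx":0,"wy":0,"wz":0,"gripper":1}]'
```

```text
time: 40.15
tool_pos: [438.2, 266.7, 77.8]
tcp_rot: [1.687, 1.57, 0.119]
contact_force: [0.3, 0.5, -3.4]
grip_width: 61.6
time: 40.32
tool_pos: [438.2, 266.7, 77.8]
tcp_rot: [1.721, 1.57, 0.154]
contact_force: [-2.9, -1.6, 6.7]
grip_width: 61.4
```

```bash
python3 -m creep '[{"tx":-0.05,"ty":0,"tz":0,"wx":0,"wy":0,"wz":0,"gripper":-0.5},{"tx":-0.05,"ty":0,"tz":0,"wx":0,"wy":0,"wz":0,"gripper":-1},{"tx":-0.05,"ty":0,"tz":0,"wx":0,"wy":0,"wz":0,"gripper":-1},{"tx":-0.05,"ty":0,"tz":0,"wx":0,"wy":0,"wz":0,"gripper":-1},{"tx":-0.05,"ty":0,"tz":0,"wx":0,"wy":0,"wz":0,"gripper":-1},{"tx":-0.05,"ty":0,"tz":0,"wx":0,"wy":0,"wz":0,"gripper":-1}]'
python3 -m creep '[{"tx":-1,"ty":0,"tz":0,"wx":0,"wy":0,"wz":0,"gripper":-1},{"tx":-3,"ty":0,"tz":0,"wx":0,"wy":0,"wz":0,"gripper":-1},{"tx":-6,"ty":0,"tz":0,"wx":0,"wy":0,"wz":0,"gripper":-1},{"tx":-9.5,"ty":0,"tz":0,"wx":0,"wy":0,"wz":0,"gripper":-1},{"tx":-13,"ty":0,"tz":0,"wx":0,"wy":0,"wz":0,"gripper":-1},{"tx":-15.5,"ty":0,"tz":0,"wx":0,"wy":0,"wz":0,"gripper":-1},{"tx":-15.5,"ty":0,"tz":0,"wx":0,"wy":0,"wz":0,"gripper":-1},{"tx":-15.5,"ty":0,"tz":0,"wx":0,"wy":0,"wz":0,"gripper":-1}]'; python3 go.py 644.7 -218.8 232
```

```text
time: 40.82
tool_pos: [438.1, 266.6, 77.1]
tcp_rot: [-0.21, 1.571, -1.778]
contact_force: [-0.4, -0.7, 0.3]
grip_width: 90.8
time: 41.48
tool_pos: [438.7, 266.9, 234.2]
tcp_rot: [1.938, 1.567, 0.37]
contact_force: [0.4, 0.3, -0.9]
grip_width: 91.6
t 41.48 p [438.7 266.9 234.2] w 91.6 F [ 0.4  0.3 -0.9]
yaw err wx: 0.0029 tilt [ 0.004  0.001 -1.   ]
tx ty tz cm: [ 0.22 20.46 48.63]
```

```bash
python3 -m creep '[{"tx":0,"ty":0.8,"tz":2,"wx":0,"wy":0,"wz":0,"gripper":-1},{"tx":0,"ty":2.1,"tz":5,"wx":0,"wy":0,"wz":0,"gripper":-1},{"tx":0,"ty":3.5,"tz":8.3,"wx":0,"wy":0,"wz":0,"gripper":-1},{"tx":0,"ty":4.9,"tz":11.6,"wx":0,"wy":0,"wz":0,"gripper":-1},{"tx":0,"ty":6.3,"tz":14.9,"wx":0,"wy":0,"wz":0,"gripper":-1},{"tx":0,"ty":7.6,"tz":18.2,"wx":0,"wy":0,"wz":0,"gripper":-1},{"tx":0,"ty":9,"tz":21.5,"wx":0,"wy":0,"wz":0,"gripper":-1},{"tx":0,"ty":10.4,"tz":24.8,"wx":0,"wy":0,"wz":0,"gripper":-1}]'
python3 -m creep '[{"tx":0,"ty":1.4,"tz":3.3,"wx":0,"wy":0,"wz":0,"gripper":-1},{"tx":0,"ty":2.8,"tz":6.6,"wx":0,"wy":0,"wz":0,"gripper":-1},{"tx":0,"ty":4.2,"tz":9.9,"wx":0,"wy":0,"wz":0,"gripper":-1},{"tx":0,"ty":5.6,"tz":13.2,"wx":0,"wy":0,"wz":0,"gripper":-1},{"tx":0,"ty":7,"tz":16.5,"wx":0,"wy":0,"wz":0,"gripper":-1},{"tx":0,"ty":8.3,"tz":19.8,"wx":0,"wy":0,"wz":0,"gripper":-1},{"tx":0,"ty":9.5,"tz":22.5,"wx":0,"wy":0,"wz":0,"gripper":-1},{"tx":0,"ty":10.1,"tz":23.8,"wx":0,"wy":0,"wz":0,"gripper":-1}]'
python3 -m creep '[{"tx":2,"ty":0,"tz":0,"wx":0,"wy":0,"wz":0,"gripper":-1},{"tx":5,"ty":0,"tz":0,"wx":0,"wy":0,"wz":0,"gripper":-1},{"tx":8,"ty":0,"tz":0,"wx":0,"wy":0,"wz":0,"gripper":-1},{"tx":9,"ty":0,"tz":0,"wx":0,"wy":0,"wz":0,"gripper":-1},{"tx":9,"ty":0,"tz":0,"wx":0,"wy":0,"wz":0,"gripper":-1},{"tx":9,"ty":0,"tz":0,"wx":0,"wy":0,"wz":0,"gripper":-1}]'
python3 go.py 644.7 -218.8 54
python3 - <<'E'
from plant import *
from m import *
c=capture("wrist"); cv2.imwrite("pics/w12.png",c["frame"][:,:,::-1]);P=cloud(c)
rep("beaker",pts(P,580,700,-280,-150,75,98))
for n in ["scene","top"]:
    c=capture(n);P=cloud(c); cv2.imwrite(f"pics/{n}12.png",c["frame"][:,:,::-1])
    rep(n+"lid",pts(P,370,500,200,330,98,112)); rep("pan",pts(P,365,510,180,350,43.2,49))
E
```

```text
time: 42.15
tool_pos: [542.3, 17.3, 230.8]
tcp_rot: [-1.675, 1.568, 3.04]
contact_force: [0.7, 0.6, 0.6]
grip_width: 91.8
time: 42.82
tool_pos: [644.2, -222.4, 229.6]
tcp_rot: [-1.704, 1.568, 3.008]
contact_force: [1.1, 0.2, -0.8]
grip_width: 91.8
time: 43.32
tool_pos: [644.4, -218.7, 142.0]
tcp_rot: [-1.942, 1.57, 2.773]
contact_force: [0.9, 0.7, 0.4]
grip_width: 92.0
t 43.32 p [ 644.4 -218.7  142. ] w 92.0 F [0.9 0.7 0.4]
yaw err wx: 0.0029 tilt [-0.001  0.    -1.   ]
tx ty tz cm: [8.8  0.04 0.02]
beaker 1883 circ [ 643.3 -219.9] 58.2 rect [ 643.5 -219.8] [57.5 56.9] 3.7 z 90.2
scenelid 590 circ [440.6 266.8] 64.3 rect [440.5 266.4] [60.5 62.4] 61.0 z 107.8
pan 794 circ [440.  265.9] 133.2 rect [439.3 266.5] [97.5 97.6] 10.3 z 46.0
toplid 649 circ [439.3 267.1] 63.4 rect [439.6 265.8] [60.8 60.5] 45.3 z 108.3
pan 902 circ [437.5 266.5] 132.3 rect [438.5 266.5] [96.  96.7] 9.9 z 46.4
```

View pics/w12.png

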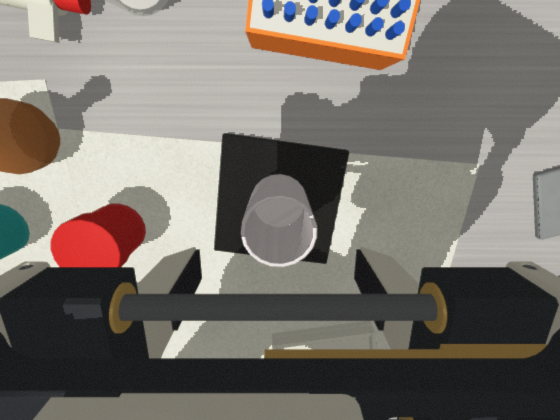

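View pics/scene12.png

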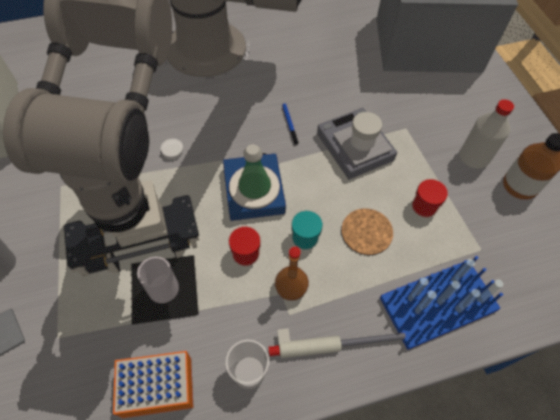

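The jar sits centred on the balance (365,130), and the beaker rim (278,230) lies between the fingers. I'll grip the beaker.

```bash
python3 -m creep '[{"tx":1.5,"ty":0,"tz":0,"wx":0,"wy":0,"wz":0,"gripper":-1},{"tx":3.5,"ty":0,"tz":0,"wx":0,"wy":0,"wz":0,"gripper":-1},{"tx":5.5,"ty":0,"tz":0,"wx":0,"wy":0,"wz":0,"gripper":-1},{"tx":7.5,"ty":0,"tz":0,"wx":0,"wy":0,"wz":0,"gripper":-1},{"tx":8.5,"ty":0,"tz":0,"wx":0,"wy":0,"wz":0,"gripper":-1},{"tx":8.7,"ty":0,"tz":0,"wx":0,"wy":0,"wz":0,"gripper":-1},{"tx":8.7,"ty":0,"tz":0,"wx":0,"wy":0,"wz":0,"gripper":-1},{"tx":8.7,"ty":0,"tz":0,"wx":0,"wy":0,"wz":0,"gripper":-1}]'
python3 go.py 644.3 -219.2 54
```

```text
time: 44.13
tool_pos: [645.4, -219.2, 57.0]
tcp_rot: [1.104, 1.568, -0.464]
contact_force: [0.6, 0.2, 0.4]
grip_width: 91.8
t 44.13 p [ 645.4 -219.2   57. ] w 91.8 F [0.6 0.2 0.4]
yaw err wx: 0.0029 tilt [ 0.003 -0.001 -1.   ]
tx ty tz cm: [ 0.3  -0.12 -0.  ]
```

```bash
python3 -m creep '[{"tx":0.2,"ty":0,"tz":0,"wx":0,"wy":0,"wz":0,"gripper":1},{"tx":0.2,"ty":0,"tz":0,"wx":0,"wy":0,"wz":0,"gripper":1},{"tx":0.2,"ty":0,"tz":0,"wx":0,"wy":0,"wz":0,"gripper":1},{"tx":0.2,"ty":0,"tz":0,"wx":0,"wy":0,"wz":0,"gripper":1},{"tx":0.2,"ty":0,"tz":0,"wx":0,"wy":0,"wz":0,"gripper":1},{"tx":0.2,"ty":0,"tz":0,"wx":0,"wy":0,"wz":0,"gripper":1},{"tx":0.2,"ty":0,"tz":0,"wx":0,"wy":0,"wz":0,"gripper":1},{"tx":0.2,"ty":0,"tz":0,"wx":0,"wy":0,"wz":0,"gripper":1}]'
python3 -m creep '[{"tx":0,"ty":0,"tz":0,"wx":0,"wy":0,"wz":0,"gripper":1},{"tx":0,"ty":0,"tz":0,"wx":0,"wy":0,"wz":0,"gripper":1}]'; python3 go.py 635.3 206.4 54
```

```text
time: 44.8
tool_pos: [644.6, -218.9, 53.4]
tcp_rot: [0.737, 1.57, -0.831]
contact_force: [0.8, -0.5, 1.7]
grip_width: 56.8
time: 44.97
tool_pos: [644.6, -218.9, 53.4]
tcp_rot: [0.889, 1.57, -0.679]
contact_force: [0.5, -0.9, 1.2]
grip_width: 57.1
t 44.97 p [ 644.6 -218.9   53.4] w 57.1 F [ 0.5 -0.9  1.2]
yaw err wx: 0.0028 tilt [ 0. -0. -1.]
tx ty tz cm: [ -0.07  -0.81 -42.53]
```

```bash
python3 -m creep '[{"tx":-0.5,"ty":0,"tz":0,"wx":0,"wy":0,"wz":0,"gripper":1},{"tx":-1.5,"ty":0,"tz":0,"wx":0,"wy":0,"wz":0,"gripper":1},{"tx":-3.5,"ty":0,"tz":0,"wx":0,"wy":0,"wz":0,"gripper":1},{"tx":-6,"ty":0,"tz":0,"wx":0,"wy":0,"wz":0,"gripper":1},{"tx":-8.5,"ty":0,"tz":0,"wx":0,"wy":0,"wz":0,"gripper":1},{"tx":-11,"ty":0,"tz":0,"wx":0,"wy":0,"wz":0,"gripper":1},{"tx":-13.5,"ty":0,"tz":0,"wx":0,"wy":0,"wz":0,"gripper":1},{"tx":-16,"ty":0,"tz":0,"wx":0,"wy":0,"wz":0,"gripper":1}]'
python3 -m creep '[{"tx":-2,"ty":0,"tz":0,"wx":0,"wy":0,"wz":0,"gripper":1},{"tx":-2.7,"ty":0,"tz":0,"wx":0,"wy":0,"wz":0,"gripper":1},{"tx":-2.7,"ty":0,"tz":-0.7,"wx":0,"wy":0,"wz":0,"gripper":1},{"tx":-2.7,"ty":0,"tz":-2,"wx":0,"wy":0,"wz":0,"gripper":1},{"tx":-2.7,"ty":0,"tz":-4,"wx":0,"wy":0,"wz":0,"gripper":1},{"tx":-2.7,"ty":-0.2,"tz":-6.2,"wx":0,"wy":0,"wz":0,"gripper":1},{"tx":-2.7,"ty":-0.3,"tz":-8.4,"wx":0,"wy":0,"wz":0,"gripper":1},{"tx":-2.7,"ty":-0.4,"tz":-10.6,"wx":0,"wy":0,"wz":0,"gripper":1}]'
python3 -m creep '[{"tx":0,"ty":0,"tz":-2.2,"wx":0,"wy":0,"wz":0,"gripper":1},{"tx":0,"ty":0,"tz":-4.4,"wx":0,"wy":0,"wz":0,"gripper":1},{"tx":0,"ty":0,"tz":-6.6,"wx":0,"wy":0,"wz":0,"gripper":1},{"tx":0,"ty":-0.1,"tz":-8.8,"wx":0,"wy":0,"wz":0,"gripper":1},{"tx":0,"ty":-0.2,"tz":-11,"wx":0,"wy":0,"wz":0,"gripper":1},{"tx":0,"ty":-0.3,"tz":-13.2,"wx":0,"wy":0,"wz":0,"gripper":1},{"tx":0,"ty":-0.4,"tz":-15.4,"wx":0,"wy":0,"wz":0,"gripper":1},{"tx":0,"ty":-0.4,"tz":-17.6,"wx":0,"wy":0,"wz":0,"gripper":1}]'
python3 go.py 635.3 206.4 240
```

```text
time: 45.63
tool_pos: [644.2, -218.5, 215.3]
tcp_rot: [1.106, 1.57, -0.462]
contact_force: [0.2, -0.4, -1.4]
grip_width: 57.0
time: 46.3
tool_pos: [639.0, -110.2, 237.8]
tcp_rot: [-1.952, 1.566, 2.764]
contact_force: [0.4, 0.6, -0.6]
grip_width: 57.2
time: 46.97
tool_pos: [634.0, 65.6, 237.9]
tcp_rot: [-1.661, 1.566, 3.055]
contact_force: [0.5, 0.2, -1.5]
grip_width: 56.8
t 46.97 p [634.   65.6 237.9] w 56.8 F [ 0.5  0.2 -1.5]
yaw err wx: 0.0036 tilt [-0.004  0.    -1.   ]
tx ty tz cm: [ -0.2    0.18 -14.08]
```

```bash
python3 -m creep '[{"tx":0,"ty":0,"tz":-2.2,"wx":0,"wy":0,"wz":0,"gripper":1},{"tx":0,"ty":0,"tz":-4.4,"wx":0,"wy":0,"wz":0,"gripper":1},{"tx":0,"ty":0,"tz":-6.6,"wx":0,"wy":0,"wz":0,"gripper":1},{"tx":0,"ty":0,"tz":-8.8,"wx":0,"wy":0,"wz":0,"gripper":1},{"tx":0,"ty":0,"tz":-11,"wx":0,"wy":0,"wz":0,"gripper":1},{"tx":0,"ty":0,"tz":-12.8,"wx":0,"wy":0,"wz":0,"gripper":1},{"tx":0,"ty":0,"tz":-13.8,"wx":0,"wy":0,"wz":0,"gripper":1},{"tx":0,"ty":0,"tz":-14.3,"wx":0,"wy":0,"wz":0,"gripper":1}]'
python3 -m creep '[{"tx":1,"ty":0,"tz":0,"wx":0,"wy":0,"wz":0,"gripper":1},{"tx":3,"ty":0,"tz":0,"wx":0,"wy":0,"wz":0,"gripper":1},{"tx":5.5,"ty":0,"tz":0,"wx":0,"wy":0,"wz":0,"gripper":1},{"tx":7.5,"ty":0,"tz":0,"wx":0,"wy":0,"wz":0,"gripper":1},{"tx":9,"ty":0,"tz":0,"wx":0,"wy":0,"wz":0,"gripper":1},{"tx":10,"ty":0,"tz":0,"wx":0,"wy":0,"wz":0,"gripper":1},{"tx":10,"ty":0,"tz":0,"wx":0,"wy":0,"wz":0,"gripper":1},{"tx":10,"ty":0,"tz":0,"wx":0,"wy":0,"wz":0,"gripper":1}]'
python3 go.py 635.3 206.4 54
python3 - <<'E'
from plant import *
from m import *
c=capture("wrist"); cv2.imwrite("pics/w13.png",c["frame"][:,:,::-1]);P=cloud(c)
q=pts(P,580,700,150,270,90,185)
rep("bk",q[(q[:,2]<115)]);rep("bk",q[(q[:,2]>165)])
hsv=cv2.cvtColor(c["frame"],cv2.COLOR_RGB2HSV).astype(int); X,Y,Z=P[...,0],P[...,1],P[...,2]
rep("cork",P[(X>560)&(X<710)&(Y>130)&(Y<280)&(Z>5)&(Z<12)&(hsv[...,1]>85)])
c=capture("scene");P=cloud(c); cv2.imwrite("pics/s13.png",c["frame"][:,:,::-1])
q=pts(P,580,700,150,270,100,140);rep("sbk",q)
E
```

```text
time: 47.63
tool_pos: [633.9, 208.4, 238.3]
tcp_rot: [-1.465, 1.567, -3.03]
contact_force: [0.1, -0.3, -1.0]
grip_width: 57.0
time: 48.3
tool_pos: [635.2, 205.5, 139.8]
tcp_rot: [-1.156, 1.57, -2.725]
contact_force: [1.0, -0.8, -1.2]
grip_width: 56.8
t 48.3 p [635.2 205.5 139.8] w 56.8 F [ 1.  -0.8 -1.2]
yaw err wx: 0.0019 tilt [-0.001 -0.    -1.   ]
tx ty tz cm: [ 8.58  0.02 -0.1 ]
bk 1780 circ [635.7 204.6] 57.0 rect [635.8 203. ] [55.5 53.7] 14.0 z 102.8
bk 5828 circ [644.6 204.8] 91.6 rect [639.6 208.1] [75.9 63.2] 56.2 z 175.7
cork 5199 circ [633.6 206.2] 107.6 rect [645.  206.7] [ 84.2 106.4] 1.5 z 7.6
sbk 407 circ [637.1 205.7] 58.6 rect [641.8 206.1] [47.3 56.9] 9.1 z 120.7
```

View pics/w13.png

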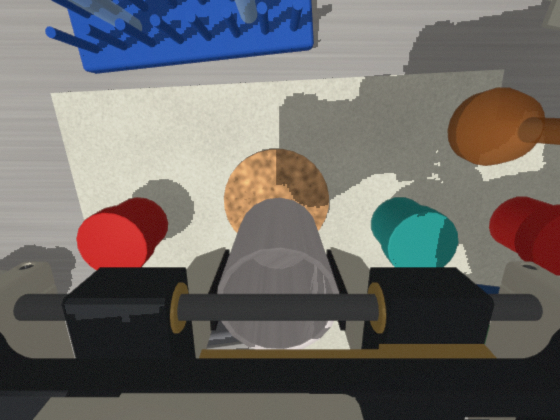

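The beaker (277,270) is over the cork, within about 1–2 mm of its centre. I'll lower it.

```bash
python3 -m creep '[{"tx":1,"ty":-0.1,"tz":-0.1,"wx":0,"wy":0,"wz":0,"gripper":1},{"tx":3,"ty":-0.1,"tz":-0.1,"wx":0,"wy":0,"wz":0,"gripper":1},{"tx":5,"ty":-0.1,"tz":-0.1,"wx":0,"wy":0,"wz":0,"gripper":1},{"tx":6.8,"ty":-0.1,"tz":-0.1,"wx":0,"wy":0,"wz":0,"gripper":1},{"tx":7.7,"ty":-0.1,"tz":-0.1,"wx":0,"wy":0,"wz":0,"gripper":1},{"tx":8,"ty":-0.1,"tz":-0.1,"wx":0,"wy":0,"wz":0,"gripper":1},{"tx":8,"ty":-0.1,"tz":-0.1,"wx":0,"wy":0,"wz":0,"gripper":1},{"tx":8,"ty":-0.1,"tz":-0.1,"wx":0,"wy":0,"wz":0,"gripper":1}]'; python3 -m creep '[{"tx":0.1,"ty":0,"tz":0,"wx":0,"wy":0,"wz":0,"gripper":1},{"tx":0.2,"ty":0,"tz":0,"wx":0,"wy":0,"wz":0,"gripper":1},{"tx":0.2,"ty":0,"tz":0,"wx":0,"wy":0,"wz":0,"gripper":1}]'
```

```text
time: 49.07
tool_pos: [635.0, 207.4, 61.2]
tcp_rot: [1.714, 1.569, 0.146]
contact_force: [-0.3, 0.7, -0.2]
grip_width: 57.3
time: 49.32
tool_pos: [634.6, 207.3, 58.8]
tcp_rot: [1.689, 1.57, 0.121]
contact_force: [0.8, 0.2, -1.5]
grip_width: 56.8
```

```bash
python3 -m creep '[{"tx":0.2,"ty":0,"tz":0,"wx":0,"wy":0,"wz":0,"gripper":1},{"tx":0.3,"ty":0,"tz":0,"wx":0,"wy":0,"wz":0,"gripper":1},{"tx":0.35,"ty":0,"tz":0,"wx":0,"wy":0,"wz":0,"gripper":1},{"tx":0.4,"ty":0,"tz":0,"wx":0,"wy":0,"wz":0,"gripper":1},{"tx":0.4,"ty":0,"tz":0,"wx":0,"wy":0,"wz":0,"gripper":1}]'; python3 -m creep '[{"tx":0.05,"ty":0,"tz":0,"wx":0,"wy":0,"wz":0,"gripper":1},{"tx":0.1,"ty":0,"tz":0,"wx":0,"wy":0,"wz":0,"gripper":1},{"tx":0.1,"ty":0,"tz":0,"wx":0,"wy":0,"wz":0,"gripper":1}]'
```

```text
time: 49.73
tool_pos: [634.2, 207.2, 54.0]
tcp_rot: [-1.133, 1.571, -2.701]
contact_force: [0.2, 0.3, -1.6]
grip_width: 56.8
time: 49.98
tool_pos: [634.4, 207.2, 53.4]
tcp_rot: [1.425, 1.57, -0.143]
contact_force: [-0.1, -0.4, -0.1]
grip_width: 56.5
```

```bash
python3 -m creep '[{"tx":0.05,"ty":0,"tz":0,"wx":0,"wy":0,"wz":0,"gripper":1},{"tx":0.05,"ty":0,"tz":0,"wx":0,"wy":0,"wz":0,"gripper":1}]'
python3 -m creep '[{"tx":0,"ty":0,"tz":0,"wx":0,"wy":0,"wz":0,"gripper":-0.4},{"tx":0,"ty":0,"tz":0,"wx":0,"wy":0,"wz":0,"gripper":-1},{"tx":0,"ty":0,"tz":0,"wx":0,"wy":0,"wz":0,"gripper":-1},{"tx":0,"ty":0,"tz":0,"wx":0,"wy":0,"wz":0,"gripper":-1},{"tx":0,"ty":0,"tz":0,"wx":0,"wy":0,"wz":0,"gripper":-1},{"tx":0,"ty":0,"tz":0,"wx":0,"wy":0,"wz":0,"gripper":-1}]'
python3 -m creep '[{"tx":-1,"ty":0,"tz":0,"wx":0,"wy":0,"wz":0,"gripper":-1},{"tx":-3,"ty":0,"tz":0,"wx":0,"wy":0,"wz":0,"gripper":-1},{"tx":-6,"ty":0,"tz":0,"wx":0,"wy":0,"wz":0,"gripper":-1},{"tx":-9,"ty":0,"tz":0,"wx":0,"wy":0,"wz":0,"gripper":-1},{"tx":-12,"ty":0,"tz":0,"wx":0,"wy":0,"wz":0,"gripper":-1},{"tx":-15,"ty":0,"tz":0,"wx":0,"wy":0,"wz":0,"gripper":-1},{"tx":-18,"ty":0,"tz":0,"wx":0,"wy":0,"wz":0,"gripper":-1},{"tx":-18,"ty":0,"tz":0,"wx":0,"wy":0,"wz":0,"gripper":-1}]'
python3 -m creep '[{"tx":0,"ty":-3,"tz":0,"wx":0,"wy":0,"wz":0,"gripper":-1},{"tx":0,"ty":-6,"tz":0,"wx":0,"wy":0,"wz":0,"gripper":-1},{"tx":0,"ty":-9,"tz":0,"wx":0,"wy":0,"wz":0,"gripper":-1},{"tx":0,"ty":-12,"tz":0,"wx":0,"wy":0,"wz":0,"gripper":-1},{"tx":0,"ty":-12,"tz":0,"wx":0,"wy":0,"wz":0,"gripper":-1},{"tx":0,"ty":-12,"tz":0,"wx":0,"wy":0,"wz":0,"gripper":-1}]'
python3 go.py
python3 - <<'E'
from plant import *
from m import *
for n in ["scene","top"]:
    c=capture(n);P=cloud(c); cv2.imwrite(f"pics/{n}14.png",c["frame"][:,:,::-1]);print(n)
    rep("beaker",pts(P,580,700,140,270,80,100))
    rep("beakerall",pts(P,580,700,140,270,20,100))
    rep("flask stopper",pts(P,430,550,-60,80,150,172)); rep("cone",pts(P,430,550,-60,80,60,75))
    rep("bottlecap",pts(P,370,490,-330,-220,118,135)); rep("jar",pts(P,370,500,200,330,98,112))
    rep("volstop",pts(P,640,760,-30,60,140,180)); rep("teal",pts(P,560,660,20,130,56,70));rep("red1",pts(P,560,660,300,400,56,70));rep("red2",pts(P,560,660,-90,0,56,70))
E
```

```text
time: 50.15
tool_pos: [634.5, 207.2, 53.3]
tcp_rot: [1.571, 1.57, 0.003]
contact_force: [-1.6, -1.1, 4.8]
grip_width: 56.9
time: 50.65
tool_pos: [634.3, 207.2, 52.5]
tcp_rot: [-0.881, 1.571, -2.449]
contact_force: [0.0, -0.1, -0.9]
grip_width: 89.8
time: 51.32
tool_pos: [636.8, 207.8, 241.3]
tcp_rot: [1.766, 1.558, 0.198]
contact_force: [1.1, 0.3, 0.5]
grip_width: 92.2
time: 51.82
tool_pos: [513.5, 207.1, 234.0]
tcp_rot: [1.735, 1.569, 0.168]
contact_force: [0.1, -0.3, 0.4]
grip_width: 91.4
t 51.82 p [513.5 207.1 234. ] w 91.4 F [ 0.1 -0.3  0.4]
yaw err wx: 0.0036 tilt [ 0.002  0.    -1.   ]
scene
beaker 327 circ [634.3 206.9] 60.8 rect [635.2 206.9] [56.5 57.6] 80.1 z 90.7
beakerall 1107 circ [634.3 206.9] 60.8 rect [635.5 207. ] [56.9 57.9] 8.4 z 64.8
flask stopper 261 circ [488.9   5.2] 35.7 rect [490.6   3.9] [35.6 28.8] 54.1 z 165.2
cone 197 circ [489.    5.7] 65.4 rect [500.4   3. ] [64.4 40.6] 78.6 z 67.2
bottlecap 212 circ [ 427.5 -281.3] 33.6 rect [ 428.5 -280.9] [30.9 29.6] 63.0 z 125.5
jar 594 circ [440. 265.] 64.6 rect [439.9 266.4] [60.5 62.3] 77.2 z 107.9
volstop 156 ci
[... 312 characters left out ...]
c [634.4 206.4] 58.4 rect [635.4 202.6] [57.7 48. ] 20.2 z 93.0
beakerall 405 circ [634.2 206.5] 58.6 rect [633.6 205.7] [57.  55.1] 2.0 z 65.5
flask stopper 230 circ [486.7   5.7] 35.5 rect [486.7   5. ] [35.1 33.2] 1.8 z 166.6
cone 146 circ [486.2   5.6] 66.4 rect [486.6   5.9] [63.7 63.8] 19.5 z 66.7
bottlecap 186 circ [ 426.  -281.9] 32.1 rect [ 425.8 -281.5] [29.5 31.1] 1.1 z 127.0
jar 580 circ [439.2 266.9] 62.3 rect [440.  270.2] [60.3 54.3] 2.5 z 108.6
volstop 86 circ [709.3  18.3] 19.8 rect [708.5  18.3] [17.6 19.3] 10.6 z 168.5
teal 567 circ [611.6  78.6] 62.7 rect [611.3  79.6] [60.5 59.9] 3.5 z 63.7
red1 0
red2 567 circ [612.3 -47.7] 62.0 rect [611.8 -46.8] [60.5 59.9] 3.1 z 63.8
```

View pics/scene14.png

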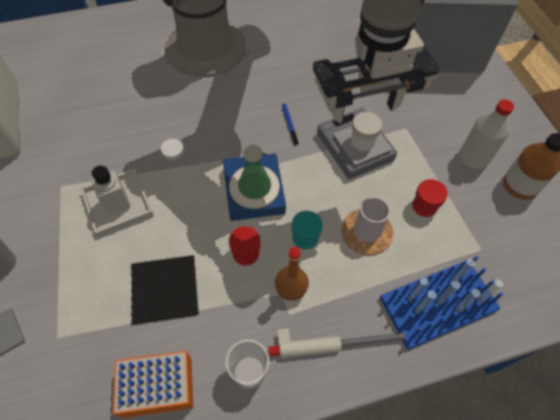

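View pics/top14.png

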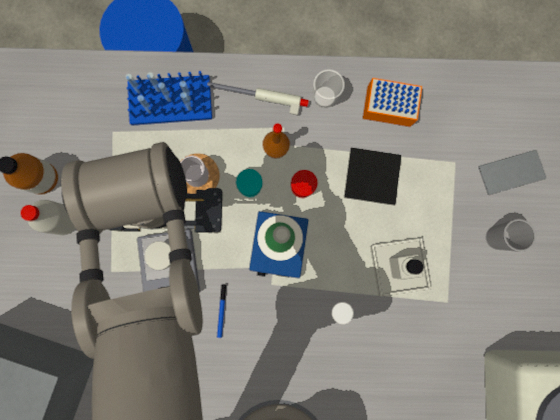

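All four vessels stand upright at their stations: flask (255,170), jar (365,130), bottle (110,195) and beaker (370,220) in the scene view. The mat is empty and the gripper is clear, so I'll hand in.

```bash
python3 -c "
from plant import *
print(close_job())"
```

```text
the job is handed in; nothing more can be done
None
```

All four vessels are at their stations and the job is handed in at about 52 s of the 144 s allowed. I moved the bottle to the mat, the flask to the stirrer, the bottle to the tray, the beaker to the mat, the jar to the balance and the beaker to the cork. I lowered each vessel in small final steps until the force showed contact (under 10 N), then released it.

The last scene and top pictures show all four upright, the black mat empty and the gripper open and clear.
- **Centring:** each vessel is within about 1–3 mm of its station's centre, comparing with the station centres measured earlier. The two fixed cameras differ by 1–3 mm on the same objects.
- **Left alone:** the amber flask and the turquoise look-alike and one red one are where they started, within 1–2 mm. The other red one is confirmed only by the scene camera, because the arm hid it from the top camera.

Two checks disagreed:
- **Flask grip:** the fingers stopped at 34.5 mm instead of the neck's 30 mm, and lowering them 5 mm changed nothing. They were probably bearing on the stopper's edge. The flask did not slip and stayed upright.
- **Bottle while parked:** it stood about 4 mm off the mat's centre, because the tool had overshot when I took the reading for its first grasp. I added settling time for the later grasps.

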